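# Pack the catering box at the cafe counter

## Robot

A 6-joint arm with a two-finger parallel gripper is mounted at the origin on the work surface. World frame = base frame: x ahead of the robot, y to its left, z up, the work surface at z = 0. Lengths are in m, angles in rad, forces in N, time in s.
With the tool pointing down it reaches from about 0.375 to 0.9 m from the base axis. Payload 3.1 kg.
Tool frame: the origin (TCP) lies midway between the tips of the shut fingers; the grasp point (between the pads) lies 19 mm behind it (manip.hold_point_z is the distance from the TCP to the grasp point, in m); z points along the fingers, y is the direction in which the jaws open and shut (so a half turn about z gives the same grasp; the last joint's range is limited). The gripper opens to 85 mm and grips with 20 to 120 N. Pads are 22 mm wide; open, the fingers measure 114 mm over their backs; the gripper's body (76 mm by 85 mm) begins 54 mm behind the grasp point. The pads swing forward as they close: fully open they stand 13 mm farther back than shut.
Start: joints at [-1.288, 0.527, 1.433, -0, 1.181, -0.178], TCP at [0.278, -0.559, 0.231] pointing down, gripper open.
Joint ranges: [-3.08, 3.08], [-0.75, 2.2], [0.22, 2.44], [-1.43, 4.57], [0, 2.65], [-2.85, 2.85]. Speed limits (rad/s): [2.79, 2.79, 3.14, 3.14, 3.14, 3.14].

## Interface

Orientations are given as a unit quaternion [x, y, z, w].
In Python, from station import manip gives the robot as it stands.
- The arm moves only by the tool drive_tool, never from a script. Its argument "motion" is one flat list of numbers, 7 for each row, row after row: the shift along the tool's x, y, z in mm, then the turn, a rotation vector about the tool's x, y, z in degrees, then the finger opening in mm, from 0 to 85.4. A call has 1 to 8 rows; each row is the pose to reach, as a shift and turn from the pose measured when the call began, along the tool's axes at that moment; what a row does not reach only later rows make up. A row lasts 1/8 s, in which the tool goes at most 62.5 mm and 10.7 degrees, less where a joint would pass 70% of its speed; a pose out of reach is approached as far as the arm can. A call with a gripper value outside its range is refused whole. The fingers move at their own pace and stop on an object; "force" is the grip in N (left out, the last holds). Time passes only in rows, so rows that repeat a pose let the fingers close. It gives the time, the measured TCP pose, the force and the opening at its end, in the units of the state.
- manip.sense(): the state, without advancing time (a new reading comes with each control period).
- manip.snapshot(name): name is "scene" or "top"; returns a dict with "color" (420x560x3 uint8, red, green, blue), "fx", "fy", "cx", "cy" (pixels), "view" (4x4, takes a point from world to camera coordinates). Camera axes: x right, y up, looking along -z (the intrinsics and any distortion apply to the point x, -y, -z); pixel columns grow to the right and rows downward; lengths in m; the calibration is good to about 2 mm. A picture is of the moment at which its call begins. There is no depth.
- manip.sign_off(): hands the job in, once; it reports no verdict.
The state is a dict: "t": time; "q": joint angles; "qd": joint speeds; "tau": joint torques, N m; "tcp_pos": TCP position; "tool_rot": TCP orientation; "force": force on the tool from outside, world axes, zero at the start; "ft_torque": the same for the moment, N m; "finger_gap": opening from 0.0 (shut) to 1.0 (fully open).
Only numpy, scipy, OpenCV 4.12 (cv2) and the standard library are available. Lean on these libraries where they do the work, as an engineer would, in place of code of your own. Each camera call takes 0.05 s, during which the arm holds its last target.

## Task

First lift the ice pail out of the transport box by its handle and stand it on the round drip mat. Then pack the steel tub and every jar and tin that is there into the box, upright on its floor, side by side, in any order. Last, put the lid on the box and press it down firmly so that it sits level on the rim all round; leave the other things on the counter where they are.

Things in the scene. Friction and masses are not known exactly. Their poses are not given: they have to be found in the camera images.
- crate: open grey plastic transport box, fixed. Outside 166 (its x) x 240 (its y) mm, rim 108 mm above the origin; walls and floor 6 mm thick: inside 154 x 228 mm. Origin: centre of the underside, z up. Tub and four small containers fit only side by side: the tub across one end (its long side along the box's x), the small ones two by two in the rest, about 3 mm apart
- lid: loose white lid, 0.3 kg: plate 166 (its x) x 240 (its y) x 6 mm over a plug 142 x 216 x 8 mm that goes inside the rim with 6 mm of play. On top, centred, a black bar handle along y, 100 mm long, 14 wide, spanning 34 to 48 mm above the origin, open below. Origin: centre of the plug's underside, z up; 100 mm above the box's origin when seated. Either way round will do
- tub: steel food tub with a fixed white cover, about 0.4 kg: 70 mm (its x) x 145 mm (its y), 60 mm high, on top a white bar handle along its y, 80 mm long and 14 mm wide, the bar spanning 80 to 94 mm above the origin, 20 mm gap under it. Origin: centre of the underside, z up
- jar_a: round white pottery jar: body 70 mm across and 58 mm high, on top a round cork stopper 24 mm across and 32 mm high (fixed to the jar; top at 90 mm), to be lifted by it. About 0.25 kg. Origin: centre of the underside, z up. May be absent
- jar_b: round white pottery jar: body 70 mm across and 58 mm high, on top a round cork stopper 24 mm across and 32 mm high (fixed to the jar; top at 90 mm), to be lifted by it. About 0.25 kg. Origin: centre of the underside, z up. May be absent
- tin_a: square steel tin: body 70 x 70 mm and 58 mm high, sides along its x and y, on top a square black knob 20 x 20 mm and 32 mm high (fixed; sides along x and y; top at 90 mm), to be lifted by it. About 0.25 kg. Origin: centre of the underside, z up. May be absent
- tin_b: square steel tin: body 70 x 70 mm and 58 mm high, sides along its x and y, on top a square black knob 20 x 20 mm and 32 mm high (fixed; sides along x and y; top at 90 mm), to be lifted by it. About 0.25 kg. Origin: centre of the underside, z up. May be absent
- pail: small open steel ice pail, 0.3 kg: foot 72 mm across, rim 90 mm across at 80 mm height, with a stiff (not hinged) arch handle of 10 mm round bar: its level top runs along its y, 56 mm long, bar centre 135 mm above the origin. Stands in the transport box at first. Origin: centre of the underside, z up
- mat: round black rubber drip mat, 130 mm across, 3 mm thick, fixed on the counter. Origin: centre of the underside
- syrup: bystander, leave it alone: tall amber bottle, 60 mm across, 190 mm tall. Origin: underside centre
- mug: bystander, leave it alone: white mug, 76 mm across, 85 mm tall, handle to its +y. Origin: underside centre
- shaker: bystander, leave it alone: clear sugar shaker with metal cap, 52 mm across, 100 mm tall. Origin: underside centre
- cup: bystander, leave it alone: small white cup, 60 mm across, 55 mm tall. Origin: underside centre
- spoon: bystander, leave it alone: steel spoon lying flat
- tonic: bystander, leave it alone: aluminium can, 56 mm across, 115 mm tall. Origin: underside centre
Things that resemble listed ones, but are neither listed nor needed, are in the scene too. What is shaped like the tub but yellow is not meant.

How it is judged:
On the way, in this order (a step that is already met when the one before it is completed fails the run):
1. the pail stands upright on the drip mat (horizontal distance between pail and mat below 0.03 m and height (world z) of pail below 0.008 m and angle between pail's own z axis and vertical below 0.08 rad and linear speed of pail below 0.02 m/s), for 0.2 s.
2. the tub and every jar and tin present stand upright on the floor of the box (x of tub in the frame of crate between -0.06 and 0.06 m and y of tub in the frame of crate between -0.095 and 0.095 m and z of tub in the frame of crate between 0 and 0.012 m and angle between each of tub, jar_a, jar_b, tin_a, tin_b's own z axis and vertical below 0.1 rad and x of jar_a in the frame of crate between -0.06 and 0.06 m and y of jar_a in the frame of crate between -0.095 and 0.095 m and z of jar_a in the frame of crate between 0 and 0.012 m and x of jar_b in the frame of crate between -0.06 and 0.06 m and y of jar_b in the frame of crate between -0.095 and 0.095 m and z of jar_b in the frame of crate between 0 and 0.012 m and x of tin_a in the frame of crate between -0.06 and 0.06 m and y of tin_a in the frame of crate between -0.095 and 0.095 m and z of tin_a in the frame of crate between 0 and 0.012 m and x of tin_b in the frame of crate between -0.06 and 0.06 m and y of tin_b in the frame of crate between -0.095 and 0.095 m and z of tin_b in the frame of crate between 0 and 0.012 m and linear speed of each of tub, jar_a, jar_b, tin_a, tin_b below 0.03 m/s), for 0.2 s.
3. the lid sits on the rim and is pressed down onto it (more than 6 N between lid and box, about 3 N more than its own weight) (x of lid in the frame of crate between -0.01 and 0.01 m and y of lid in the frame of crate between -0.01 and 0.01 m and z of lid in the frame of crate between 0.096 and 0.103 m and angle between the y axis of lid and the y axis of crate, either way round below 0.1 rad and angle between lid's own z axis and vertical below 0.025 rad and contact force between lid and crate above 6 N), for 0.2 s.
At the end, for the whole second after the job is handed in: The pail stands upright on the mat (within 30 mm of its centre); the tub and every jar and tin present stand upright on the box's floor inside its walls; the lid sits level on the rim (within 10 mm and 0.1 rad of square, its height within 4 mm, tilt below 0.025 rad); all at rest and released (all of step 1 and x of tub in the frame of crate between -0.06 and 0.06 m and y of tub in the frame of crate between -0.095 and 0.095 m and z of tub in the frame of crate between 0 and 0.012 m and angle between each of tub, jar_a, jar_b, tin_a, tin_b's own z axis and vertical below 0.1 rad and x of jar_a in the frame of crate between -0.06 and 0.06 m and y of jar_a in the frame of crate between -0.095 and 0.095 m and z of jar_a in the frame of crate between 0 and 0.012 m and x of jar_b in the frame of crate between -0.06 and 0.06 m and y of jar_b in the frame of crate between -0.095 and 0.095 m and z of jar_b in the frame of crate between 0 and 0.012 m and x of tin_a in the frame of crate between -0.06 and 0.06 m and y of tin_a in the frame of crate between -0.095 and 0.095 m and z of tin_a in the frame of crate between 0 and 0.012 m and x of tin_b in the frame of crate between -0.06 and 0.06 m and y of tin_b in the frame of crate between -0.095 and 0.095 m and z of tin_b in the frame of crate between 0 and 0.012 m and x of lid in the frame of crate between -0.01 and 0.01 m and y of lid in the frame of crate between -0.01 and 0.01 m and z of lid in the frame of crate between 0.096 and 0.103 m and angle between the y axis of lid and the y axis of crate, either way round below 0.1 rad and angle between lid's own z axis and vertical below 0.025 rad and linear speed of each of tub, jar_a, jar_b, tin_a, tin_b, lid below 0.02 m/s); the robot touches nothing.
It fails at once if a bystander was moved by more than 60 mm (distance of any of syrup, mug, shaker, cup, spoon, tonic from where it was at the start of the episode above 0.06 m).
Of jar_a, jar_b, tin_a, tin_b only 2 to 4 are there at a start; the rules pass over those that are not, and their reading is None.
At some moment in a run one of tub, jar_a, jar_b, tin_a, tin_b, lid may be knocked a few centimetres aside while the robot is not near it.
It also fails if it takes over 210 s, if anything falls off the work surface, if the arm or the gripper's body presses on something with over 40 N, if the wrist force passes 120 N, or if a joint passes its speed limit or range.

## Working session

There is one attempt and no reset: what is moved stays moved. The work goes in short steps, Python scripts to look and compute and a tool call to move; the robot and the scene stay as the last step left them, time stands still between calls to the robot, and variables do not carry over. Pictures are saved under pics/ and viewed, and the job is handed in when it is done.

Besides the shell and the picture viewer there is one more tool, called as name(argument=value, ...) on one line, values as JSON. drive_tool: Moves the arm, as the interface text tells. Its arguments: {"type":"object","properties":{"motion":{"type":"array","items":{"type":"number"}},"force":{"type":"number"}},"required":["motion"]}

```bash
ls; mkdir -p pics; cat > h.py <<'E'
import numpy as np, cv2
from station import manip
from scipy.spatial.transform import Rotation as R
def snap(n,f):
    s=manip.snapshot(n); cv2.imwrite(f'pics/{f}.png',s['color'][:,:,::-1]); np.save(f'pics/{f}.npy',s,allow_pickle=True); return s
def load(f): return np.load(f'pics/{f}.npy',allow_pickle=True).item()
def proj(s,p):
    p=np.atleast_2d(p); c=(s['view']@np.c_[p,np.ones(len(p))].T).T
    return np.c_[s['cx']+s['fx']*c[:,0]/-c[:,2], s['cy']+s['fy']*-c[:,1]/-c[:,2]]
def ray(s,u,v,z):
    d=np.array([(u-s['cx'])/s['fx'],-(v-s['cy'])/s['fy'],-1]); T=np.linalg.inv(s['view'])
    d=T[:3,:3]@d; o=T[:3,3]; return o+d*(z-o[2])/d[2]
def crop(f,x0,y0,x1,y1,k,o):
    im=cv2.imread(f'pics/{f}.png')[y0:y1,x0:x1]; cv2.imwrite(f'pics/{o}.png',cv2.resize(im,None,fx=k,fy=k,interpolation=cv2.INTER_CUBIC))
def rel(pos,yaw=None,rv=None):
    """shift(mm) in tool axes and turn (deg) to reach TCP pos pointing down with jaw(y) axis direction yaw"""
    st=manip.sense(); r=R.from_quat(st['tool_rot']); d=r.inv().apply(np.array(pos)-st['tcp_pos'])*1000
    t=np.zeros(3)
    if yaw is not None:
        best=None
        for k in (0,np.pi):
            y=np.array([np.cos(yaw+k),np.sin(yaw+k),0]); z=np.array([0,0,-1.]); x=np.cross(y,z)
            t_=(r.inv()*R.from_matrix(np.c_[x,y,z])).as_rotvec(degrees=True)
            if best is None or np.linalg.norm(t_)<np.linalg.norm(best): best=t_
        t=best
    print('shift',d.round(1),'turn',t.round(1)); return d,t
def st():
    s=manip.sense(); r=R.from_quat(s['tool_rot']).as_matrix()
    print('t',round(s['t'],2),'tcp',np.round(s['tcp_pos'],4),'y',r[:,1].round(3),'z',r[:,2].round(3),'F',np.round(s['force'],1),'gap',np.round(s['finger_gap'],3),'q',np.round(s['q'],2))
E
python3 - <<'E'
from h import *
for n in('scene','top'):
    s=snap(n,n+'0'); print(n,{k:np.round(v,3) for k,v in s.items() if k!='color'}, s['color'].shape)
st(); print(manip.hold_point_z)
E
```

```text
pics
scene {'fx': np.float64(538.979), 'fy': np.float64(538.979), 'cx': np.float64(276.683), 'cy': np.float64(217.973), 'view': array([[ 0.455,  0.891, -0.006, -0.23 ],
       [-0.76 ,  0.392,  0.518,  0.416],
       [ 0.464, -0.231,  0.855, -2.123],
       [ 0.   ,  0.   ,  0.   ,  1.   ]])} (420, 560, 3)
top {'fx': np.float64(418.086), 'fy': np.float64(418.086), 'cx': np.float64(280.062), 'cy': np.float64(206.726), 'view': array([[ 0.028, -1.   ,  0.008, -0.052],
       [ 0.991,  0.029,  0.129, -0.532],
       [-0.13 ,  0.004,  0.992, -1.425],
       [ 0.   ,  0.   ,  0.   ,  1.   ]])} (420, 560, 3)
t 0.1 tcp [ 0.2783 -0.5589  0.2304] y [ 0.446 -0.895 -0.002] z [-0.001  0.002 -1.   ] F [-0.3 -0.6 -0.8] gap 0.999 q [-1.29  0.53  1.43 -0.    1.18 -0.18]
0.0187
```

View pics/scene0.png

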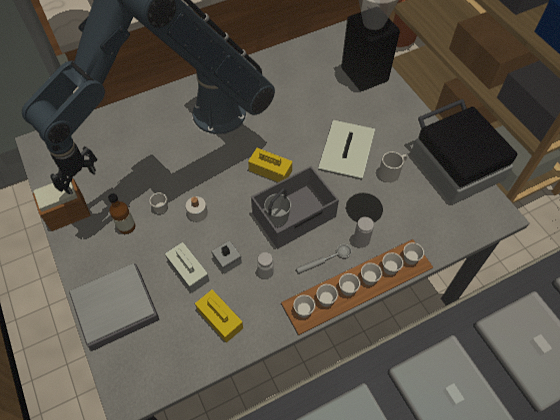

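View pics/top0.png

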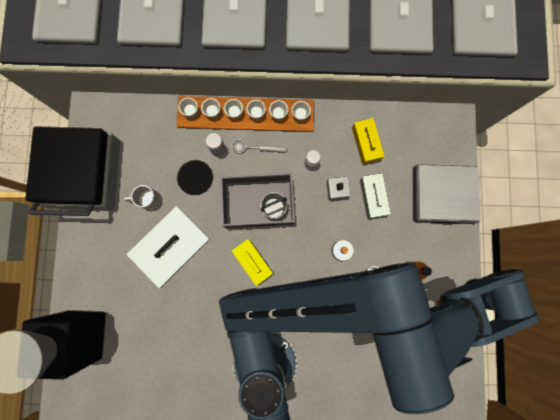

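The top view shows the crate at (259,201), pail at (274,206), mat at (195,177), lid at (167,246), white tub at (375,195), jar at (343,250) and tin at (339,188). The look-alikes are the yellow tubs at (368,140) and (252,262). I'll check close crops next.

```bash
python3 - <<'E'
from h import *
crop('top0',100,120,300,290,4,'c1'); crop('top0',290,110,440,280,3.5,'c2'); crop('scene0',230,160,400,260,4.5,'c3'); crop('scene0',100,170,300,320,4,'c4')
E
```

```text
(no output)
```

View pics/c1.png

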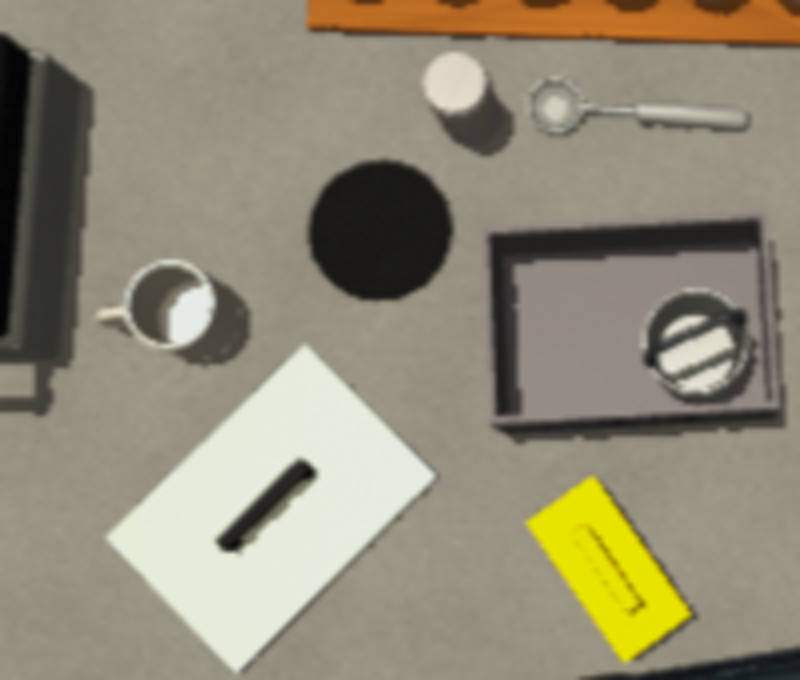

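View pics/c2.png

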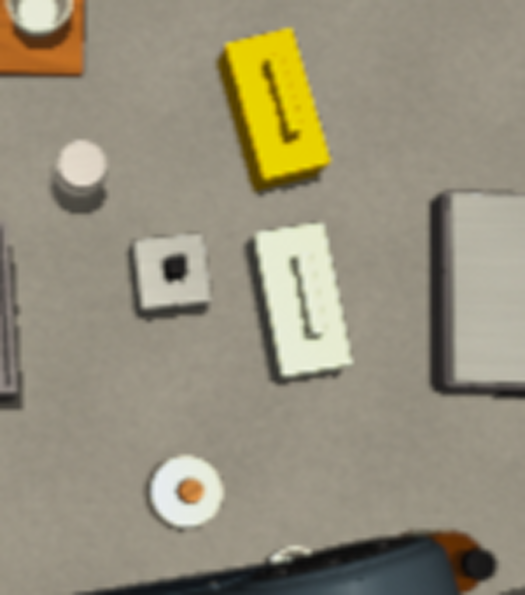

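View pics/c3.png

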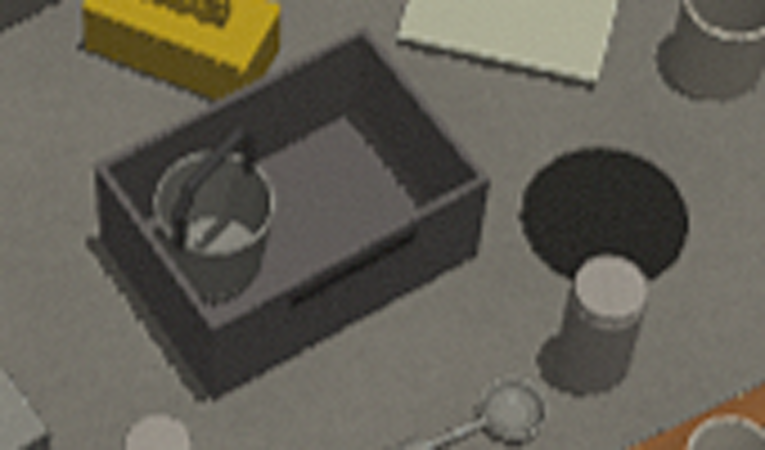

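View pics/c4.png

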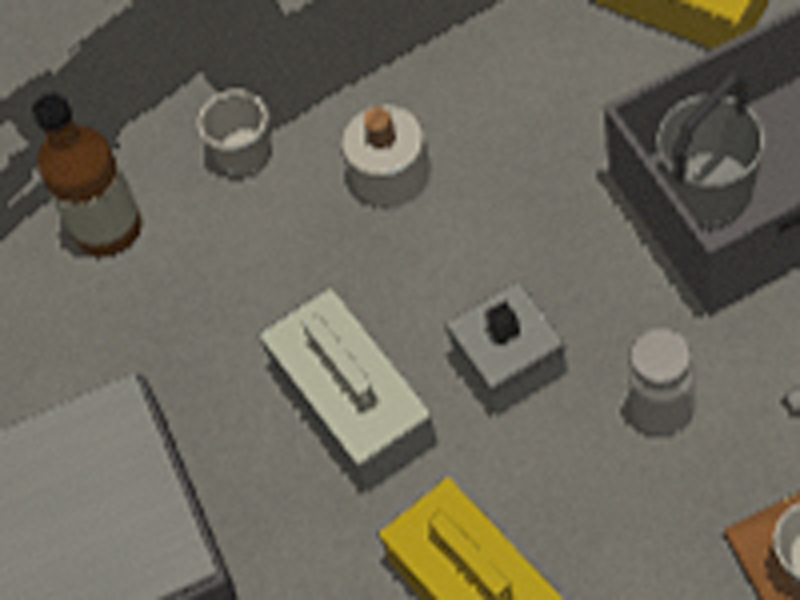

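```bash
python3 - <<'E'
from h import *
crop('top0',215,165,305,240,8,'d1'); crop('scene0',245,165,345,250,8,'d2')
s=load('top0'); print(np.linalg.inv(s['view'])[:3,3]); s=load('scene0'); print(np.linalg.inv(s['view'])[:3,3])
E
```

```text
[ 0.34426017 -0.03108536  1.48276854]
[ 1.40529665 -0.44830298  1.59908681]
```

View pics/d1.png

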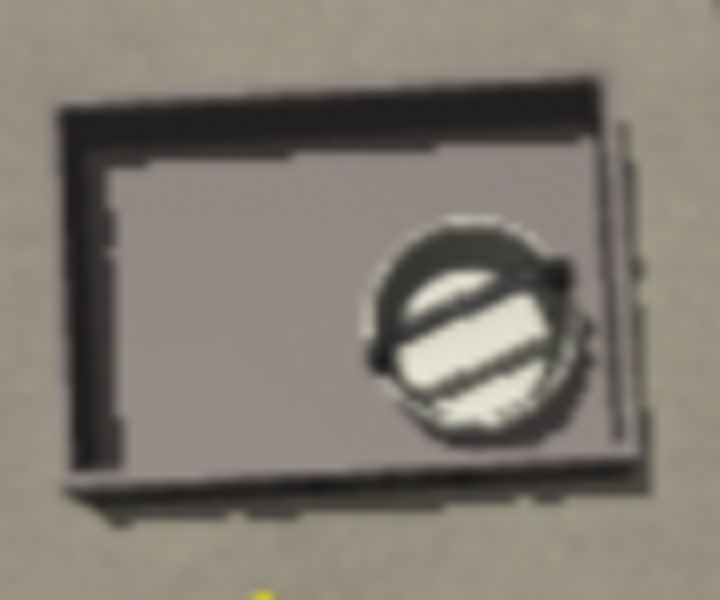

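View pics/d2.png

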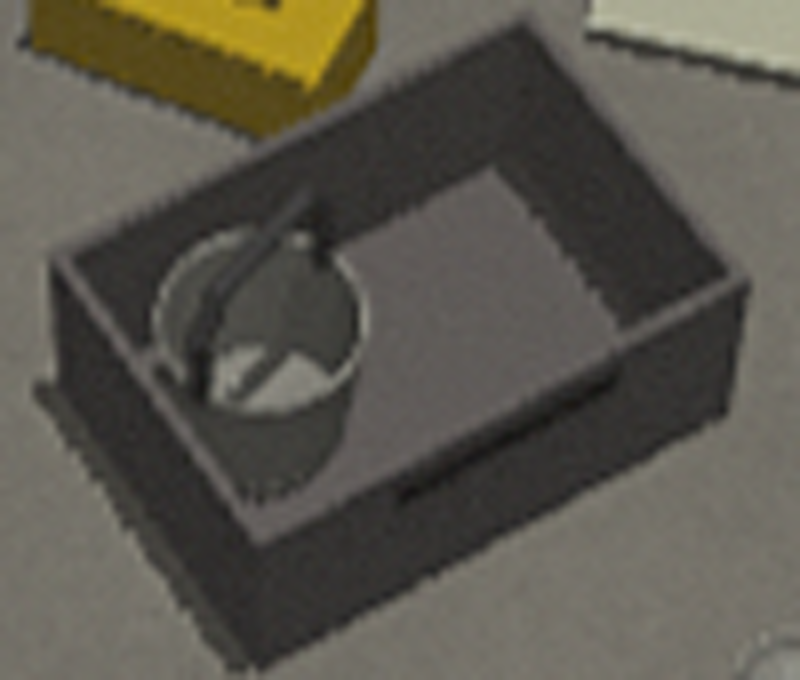

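```bash
cat >> h.py <<'E'
from scipy.optimize import least_squares
def fit(obs,x0,z=0.0):
    """obs: list of (snap, crop(x0,y0,k) or None, [(body pt),(px)] ...)"""
    def res(p,full=False):
        o=[]
        for s,c,L in obs:
            for b,u in L:
                b=np.array(b,float); cc,ss=np.cos(p[2]),np.sin(p[2])
                w=[p[0]+cc*b[0]-ss*b[1],p[1]+ss*b[0]+cc*b[1],z+b[2]]
                u=np.array(u,float)
                if c: u=(u+.5)/c[2]-.5+np.array(c[:2])
                o.append(proj(s,w)[0]-u)
        return np.concatenate(o)
    r=least_squares(res,x0,loss='soft_l1'); print('pose',r.x.round(4),'deg',np.degrees(r.x[2]).round(2),'\n res',res(r.x).round(1)); return r.x
E
python3 - <<'E'
from h import *
t=load('top0'); s=load('scene0')
a,b,h=.083,.12,.108
P={'pp':(a,b,h),'pm':(a,-b,h),'mp':(-a,b,h),'mm':(-a,-b,h)}
# top image: up = +x, left = +y
T=[(P['pp'],(52,102)),(P['pm'],(605,72)),(P['mm'],(645,455)),(P['mp'],(68,488))]
# scene: right = +y,+x ; down= +x
S=[(P['mm'],(52,258)),(P['mp'],(522,15)),(P['pp'],(748,285)),(P['pm'],(262,545)),((a,-b,0),(258,668))]
for o in([(t,(215,165,8),T)],[(s,(245,165,8),S)],[(t,(215,165,8),T),(s,(245,165,8),S)]): fit(o,[.5,0.1,0])
# ... mat
for f,u,v in (('top0',380/4+100,229/4+120),('scene0',605/4.5+230,216/4.5+160)):
    print(f,ray(load(f),u,v,.003))
E
```

```text
pose [0.5469 0.0387 0.0915] deg 5.24 
 res [-0.7 -0.4  1.8 -1.   0.1  0.4 -0.4  0.8]
pose [0.555  0.0407 0.0851] deg 4.88 
 res [-0.8 -0.4  0.7 -1.   0.4 -0.5 -0.5  0.7  0.2  1.2]
pose [0.5508 0.0405 0.0951] deg 5.45 
 res [-1.3 -1.4  1.2 -2.2 -0.3 -0.9 -0.8 -0.3 -1.4 -0.9 -0.4 -2.  -0.3 -1.8
 -0.8 -0.2 -0.1  0.4]
top0 [0.63568813 0.27177304 0.003     ]
scene0 [0.64428342 0.27358386 0.003     ]
```

```bash
python3 - <<'E'
from h import *
t=load('top0'); s=load('scene0')
e1,e2=np.array([380,357]),np.array([553,273])
for e in (e1,e2): print(ray(t,*(e/8+[215,165]),.141))
for e in ([200,385],[205,300],[310,190]): print(ray(s,*(np.array(e)/8+[245,165]),.141))
for n,p in (('tcp',manip.sense()['tcp_pos']),): print(proj(s,p),proj(t,p))
rel([.52,.0,.28])
E
```

```text
[0.50859988 0.01995579 0.141     ]
[ 0.54495406 -0.04900283  0.141     ]
[ 0.58898324 -0.06566402  0.141     ]
[ 0.55398506 -0.04582102  0.141     ]
[0.52588442 0.01637244 0.141     ]
[[ 82.03323904 184.17116595]] [[454.69640364 288.89769085]]
shift [ 465.4 -392.7  -48.6] turn [0. 0. 0.]
```

```bash
python3 - <<'E'
from h import *
rel([.52,.0,.28],np.radians(27.5))
E
```

```text
shift [ 465.4 -392.7  -48.6] turn [-0.1  0.1 89. ]
```

drive_tool(motion=[60,-50,-48,0,0,11,85,115,-100,-48,0,0,22,85,170,-150,-48,0,0,33,85,225,-200,-48,0,0,44,85,280,-245,-48,0,0,55,85,340,-290,-48,0,0,66,85,400,-340,-48,0,0,77,85,465,-393,-48,0,0,89,85])

```text
t: 1.1
tcp_pos: [0.4584, -0.1371, 0.2787]
tool_rot: [0.89, -0.455, -0.001, -0.001]
force: [0.7, -0.7, -0.3]
finger_gap: 0.994
```

```bash
python3 - <<'E'
from h import *
rel([.53,-.015,.28],np.radians(27.5)); st()
E
```

```text
shift [ -57.  -129.5   -1.1] turn [-0.   0.1  8.4]
t 1.1 tcp [ 0.4584 -0.1371  0.2787] y [-0.81  -0.586 -0.001] z [-0.001  0.002 -1.   ] F [ 0.7 -0.7 -0.3] gap 0.994 q [-0.53  0.27  1.73  0.    1.15  1.99]
```

drive_tool(motion=[-27,-60,-1,0,0,8.4,85,-57,-130,-1,0,0,8.4,85,-57,-130,-1,0,0,8.4,85,-57,-130,-1,0,0,8.4,85])

```text
t: 1.6
tcp_pos: [0.5305, -0.0133, 0.2795]
tool_rot: [0.856, -0.518, -0.001, -0.0]
force: [-1.2, -0.9, -0.2]
finger_gap: 0.993
```

```bash
python3 - <<'E'
from h import *
s=snap('scene','scene1'); t=snap('top','top1'); st()
p=manip.sense()['tcp_pos']; print(proj(s,p),proj(t,p))
u=proj(s,p)[0].astype(int); crop('scene1',u[0]-50,u[1]-60,u[0]+50,u[1]+30,8,'e1'); print(u)
u=proj(t,p)[0].astype(int); crop('top1',u[0]-50,u[1]-45,u[0]+50,u[1]+30,8,'e2');print(u)
E
```

```text
t 1.7 tcp [ 0.5297 -0.0151  0.2795] y [-0.887 -0.461  0.001] z [-0.002  0.002 -1.   ] F [-0.2  0.3 -0.7] gap 0.996 q [-0.24  0.34  1.61  0.    1.19  2.42]
[[275.33497637 167.8435786 ]] [[273.17970753 196.94746092]]
[275 167]
[273 196]
```

View pics/e1.png

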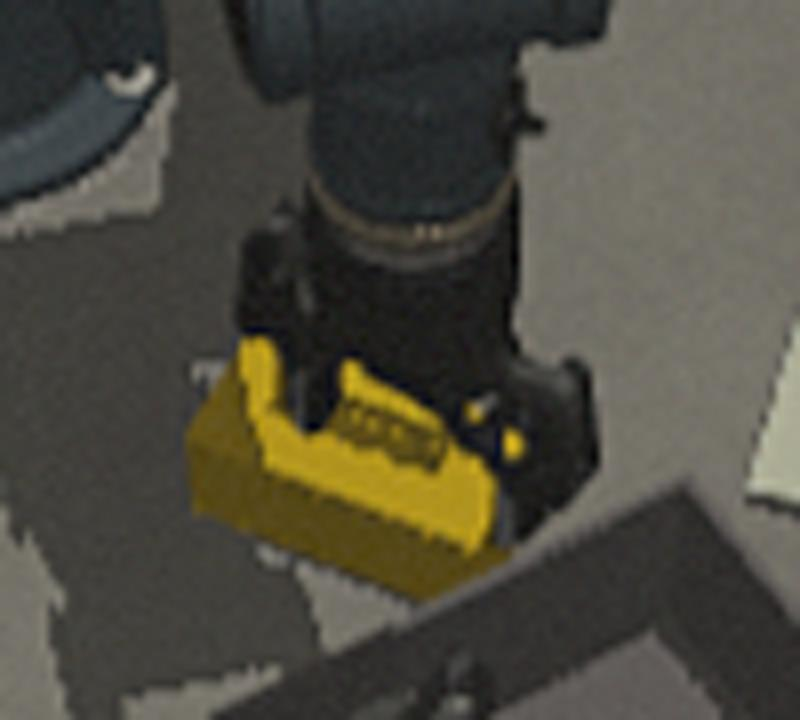

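View pics/top1.png

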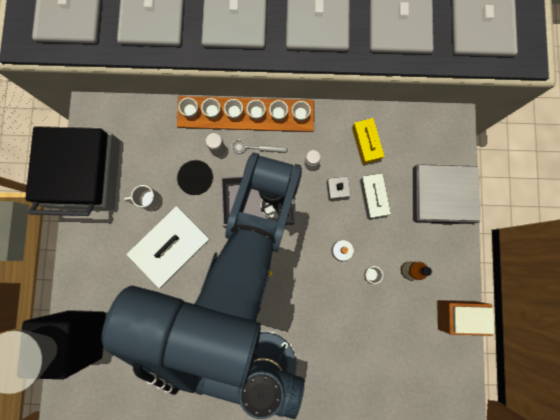

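```bash
python3 - <<'E'
from h import *
s=load('scene1');t=load('top1'); o=[0,0,0]; print(proj(s,o),proj(t,o)); rel([.532,-.015,.121],np.radians(27.5))
crop('scene1',160,60,290,150,6,'e3'); crop('top1',235,165,305,240,8,'e4')
E
```

```text
[[218.35264481 112.37682468]] [[264.73139619 362.8494113 ]]
shift [  1.3  -2.3 158.5] turn [ 0.1  0.1 -0. ]
```

View pics/e3.png

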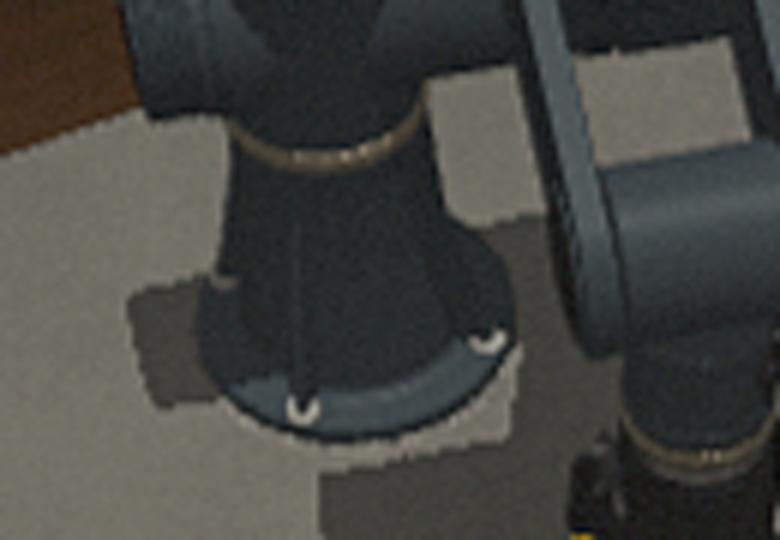

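View pics/e4.png

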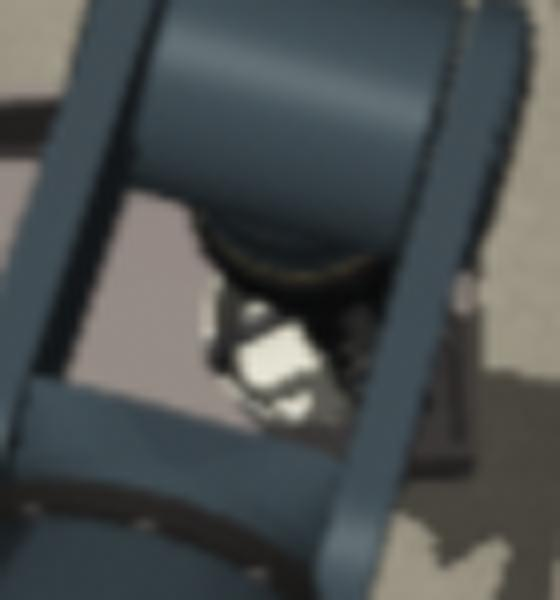

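drive_tool(motion=[1,-2,50,0,0,0,85,1,-2,100,0,0,0,85,1,-2,140,0,0,0,85,1,-2,158,0,0,0,85,1,-2,158,0,0,0,85], force=40)

```text
t: 2.33
tcp_pos: [0.5299, -0.0161, 0.1202]
tool_rot: [0.854, -0.52, -0.003, 0.001]
force: [0.5, -0.4, 0.4]
finger_gap: 0.994
```

```bash
python3 - <<'E'
from h import *
s=snap('scene','scene2'); st(); crop('scene2',230,120,340,220,7,'e1'); rel([.532,-.015,.121],np.radians(27.5))
E
```

```text
t 2.38 tcp [ 0.5311 -0.0161  0.1214] y [-0.888 -0.46   0.002] z [-0.003  0.002 -1.   ] F [ 0.  -0.2 -0.4] gap 0.994 q [-0.24  0.57  1.76  0.    0.81  2.42]
shift [-0.5 -1.3  0.4] turn [ 0.1  0.2 -0.1]
```

View pics/e1.png

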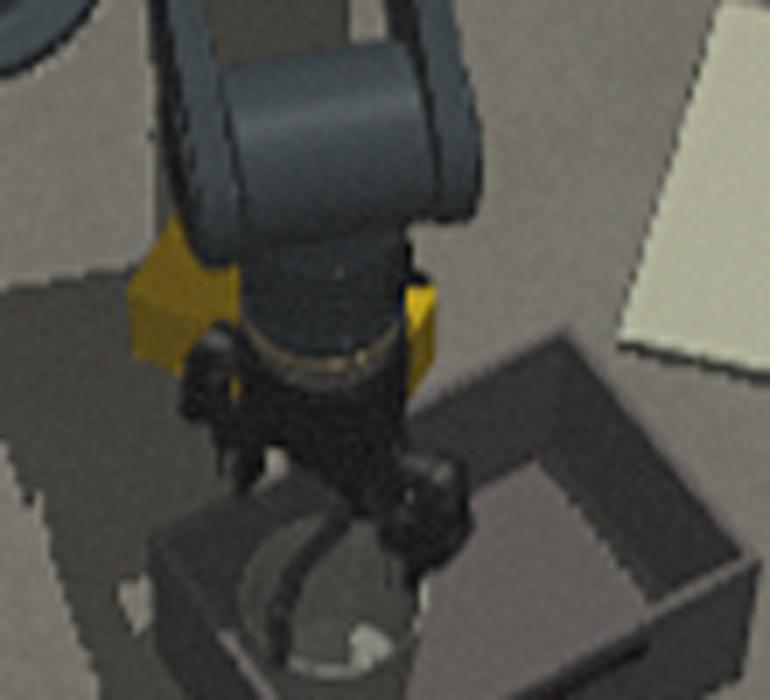

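drive_tool(motion=[0,-1,0,0,0,0,30,0,-1,0,0,0,0,0,0,-1,0,0,0,0,0,0,-1,0,0,0,0,0,0,-1,0,0,0,0,0,0,-1,0,0,0,0,0], force=40)

```text
t: 3.12
tcp_pos: [0.5325, -0.0154, 0.1217]
tool_rot: [0.854, -0.52, -0.001, -0.0]
force: [-0.3, 0.8, 3.2]
finger_gap: 0.1
```

```bash
python3 - <<'E'
from h import *
s=snap('scene','scene3'); st(); t=snap('top','top3');crop('scene3',230,120,340,220,7,'e1')
E
```

```text
t 3.17 tcp [ 0.5325 -0.0155  0.1217] y [-0.888 -0.46   0.001] z [-0.002  0.002 -1.   ] F [1.4 1.7 2.8] gap 0.102 q [-0.24  0.57  1.76  0.    0.82  2.42]
```

View pics/e1.png

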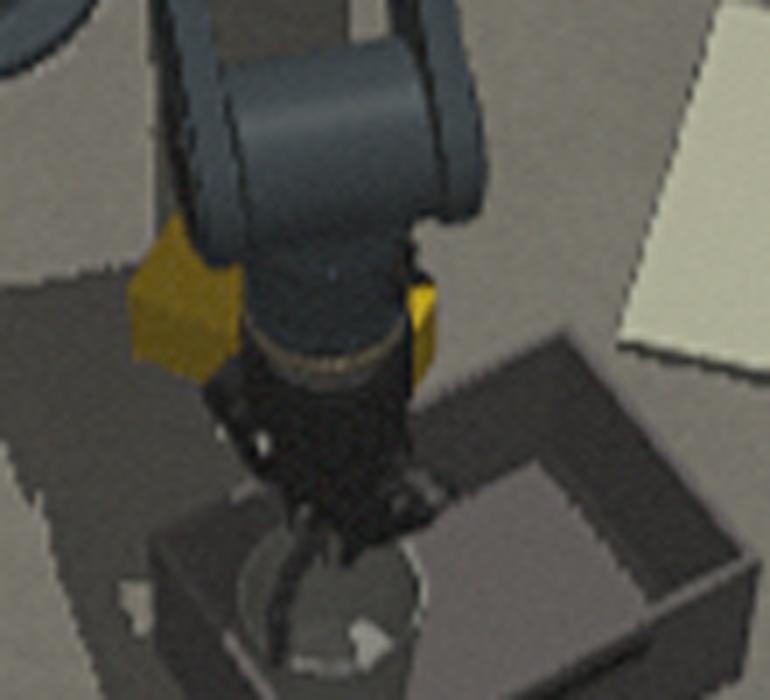

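```bash
python3 - <<'E'
from h import *
s=load('scene3');t=load('top0')
print('s0',ray(s,261/8+245-.4,320/8+165-.4,.086),'s3',ray(s,332/7+230-.4,593/7+120-.4,.086),'t0',ray(t,476/8+215-.4,329/8+165-.4,.086))
print(proj(s,[.5325,-.0155,.14]), proj(s,[.5325,-.0155,.122]))
E
```

```text
s0 [ 0.53939236 -0.01483642  0.086     ] s3 [ 0.53808588 -0.0149037   0.086     ] t0 [ 0.52971187 -0.01657017  0.086     ]
[[275.98726843 194.1383951 ]] [[276.02814812 197.18795867]]
```

```bash
python3 - <<'E'
import re
s=open('h.py').read()
s=s.replace("    s=manip.snapshot(n); cv2","    s=manip.snapshot(n); corr(s,n); cv2").replace("return np.load(f'pics/{f}.npy',allow_pickle=True).item()","return np.load(f'pics/{f}.npy',allow_pickle=True).item()")
s=s.replace("def snap(","def corr(s,n):\n    v=np.array(s['view'],float); d=np.array([-.004,-.001,0]) if n=='top' else np.array([.0045,.001,0]); v[:3,3]+=v[:3,:3]@d; s['view']=v; s['corr']=1\ndef snap(",1)
open('h.py','w').write(s)
E
python3 - <<'E'
from h import *
for f in ('top0','scene0'):
    s=load(f); corr(s,f[:-1]); np.save(f'pics/{f}.npy',s,allow_pickle=True)
t=load('top0'); s=load('scene0')
a,b,h=.083,.12,.108
P={'pp':(a,b,h),'pm':(a,-b,h),'mp':(-a,b,h),'mm':(-a,-b,h)}
T=[(P['pp'],(52,102)),(P['pm'],(605,72)),(P['mm'],(645,455)),(P['mp'],(68,488))]
S=[(P['mm'],(52,258)),(P['mp'],(522,15)),(P['pp'],(748,285)),(P['pm'],(262,545)),((a,-b,0),(258,668))]
fit([(t,(215,165,8),T),(s,(245,165,8),S)],[.5,0.1,0])
for f,u,v in (('top0',380/4+100,229/4+120),('scene0',605/4.5+230,216/4.5+160)):
    print(f,ray(load(f),u-.4,v-.4,.003))
rel([.64,.273,.27],np.radians(-92))
E
```

```text
pose [0.5507 0.0396 0.0877] deg 5.03 
 res [-0.6 -0.4  1.9 -0.8  0.1  0.6 -0.5  0.8 -0.8 -0.2  0.6 -1.   0.4 -0.6
 -0.4  0.8  0.2  1.3]
top0 [0.64110825 0.27428894 0.003     ]
scene0 [0.63773313 0.27221799 0.003     ]
shift [-207.2 -227.9 -148. ] turn [ -0.    0.2 -60.6]
```

drive_tool(motion=[0,0,-25,0,0,0,0,0,0,-75,0,0,0,0,0,0,-125,0,0,0,0,0,0,-148,0,0,0,0,-35,-38,-148,0,0,-10,0,-75,-80,-148,0,0,-20,0,-110,-120,-148,0,0,-30,0,-145,-160,-148,0,0,-40,0])

```text
t: 4.22
tcp_pos: [0.6075, 0.1877, 0.2682]
tool_rot: [0.981, -0.193, -0.003, 0.0]
force: [1.4, 0.2, -3.3]
finger_gap: 0.1
```

```bash
python3 - <<'E'
from h import *
st(); rel([.639,.273,.25],np.radians(-92))
E
```

```text
t 4.22 tcp [0.6075 0.1877 0.2682] y [-0.38  -0.925  0.002] z [-0.006  0.    -1.   ] F [ 1.4  0.2 -3.3] gap 0.1 q [0.12 0.51 1.36 0.   1.28 2.08]
shift [ -3.2 -90.9  18.1] turn [  0.    0.3 -20.3]
```

drive_tool(motion=[-2,-45,0,0,0,-10,0,-3,-80,9,0,0,-20,0,-3,-91,18,0,0,-20,0,-3,-91,18,0,0,-20,0,-3,-91,18,0,0,-20,0])

```text
t: 4.85
tcp_pos: [0.6387, 0.2714, 0.2497]
tool_rot: [1.0, -0.021, -0.004, 0.0]
force: [0.2, 0.5, -2.4]
finger_gap: 0.098
```

```bash
python3 - <<'E'
from h import *
st(); rel([.639,.273,.1187],np.radians(-92)); snap('scene','scene4'); crop('scene4',290,100,430,260,4.5,'e1'); snap('top','top4'); 
E
```

```text
t 4.85 tcp [0.6387 0.2714 0.2497] y [-0.043 -0.999  0.001] z [-0.007 -0.001 -1.   ] F [ 0.2  0.5 -2.4] gap 0.098 q [0.24 0.61 1.22 0.   1.32 1.85]
shift [  1.2  -1.7 131. ] turn [ 0.1  0.4 -0.4]
```

View pics/e1.png

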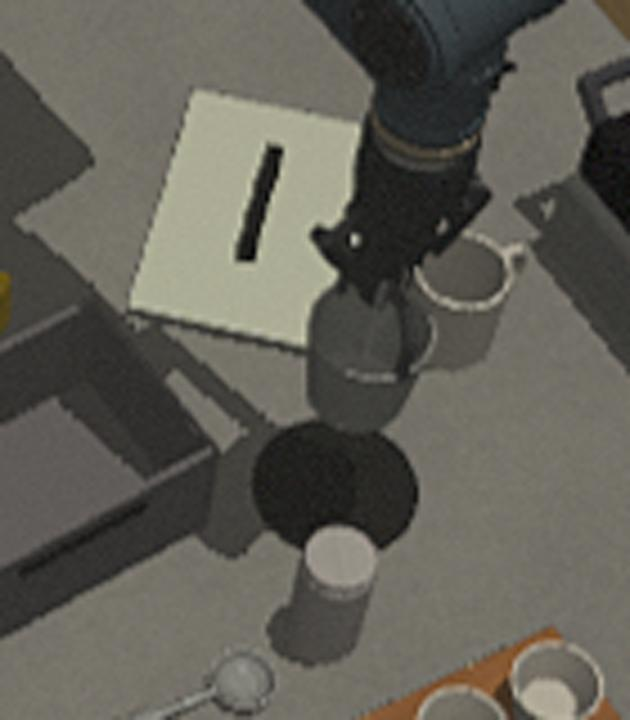

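drive_tool(motion=[1,-1,45,0,0.4,0,0,1,-1,90,0,0.4,0,0,1,-1,115,0,0.4,0,0,1,-1,126,0,0.4,0,0,1,-1,131,0,0.4,0,0,1,-1,132,0,0.4,0,0])

```text
t: 5.7
tcp_pos: [0.6404, 0.2725, 0.1199]
tool_rot: [1.0, -0.021, 0.002, -0.0]
force: [0.4, 0.6, -2.4]
finger_gap: 0.101
```

```bash
python3 - <<'E'
from h import *
st(); snap('scene','scene5'); crop('scene5',290,100,430,260,4.5,'e1')
E
```

```text
t 5.7 tcp [0.6404 0.2725 0.1199] y [-0.043 -0.999 -0.   ] z [ 0.004  0.    -1.   ] F [ 0.4  0.6 -2.4] gap 0.101 q [ 0.24  0.75  1.33 -0.    1.06  1.86]
```

View pics/e1.png

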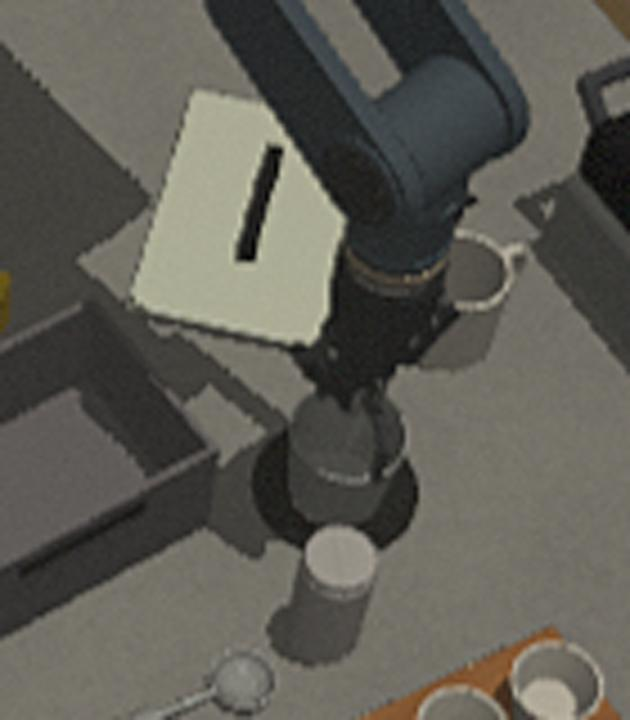

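drive_tool(motion=[0,0,2,0,0,0,0,0,0,3,0,0,0,0,0,0,3,0,0,0,0])

```text
t: 6.12
tcp_pos: [0.6419, 0.2727, 0.1188]
tool_rot: [1.0, -0.021, 0.004, -0.001]
force: [1.2, -1.0, 3.6]
finger_gap: 0.103
```

```bash
python3 - <<'E'
from h import *
st()
E
```

```text
t 6.12 tcp [0.6419 0.2727 0.1188] y [-0.043 -0.999 -0.001] z [ 0.008  0.001 -1.   ] F [ 1.2 -1.   3.6] gap 0.103 q [ 0.24  0.75  1.33 -0.    1.06  1.86]
```

Contact is confirmed: the force changed sign. I'll release, then rise straight up.

drive_tool(motion=[0,0,0,0,0,0,30,0,0,0,0,0,0,60,0,0,0,0,0,0,60,0,0,-10,0,0,0,60,0,0,-60,0,0,0,60,0,0,-110,0,0,0,60,0,0,-130,0,0,0,60])

```text
t: 7.0
tcp_pos: [0.6427, 0.2732, 0.2538]
tool_rot: [1.0, -0.021, 0.007, -0.002]
force: [0.2, 0.2, -1.0]
finger_gap: 0.699
```

```bash
python3 - <<'E'
from h import *
st(); snap('scene','scene6'); snap('top','top6'); crop('scene6',290,100,430,260,4.5,'e1'); crop('top6',290,110,440,280,3.5,'e2');crop('top6',310,165,400,265,7,'e3');crop('scene6',155,185,245,290,7,'e4')
E
```

```text
t 7.0 tcp [0.6427 0.2732 0.2538] y [-0.043 -0.999 -0.003] z [ 0.015  0.003 -1.   ] F [ 0.2  0.2 -1. ] gap 0.699 q [ 0.24  0.6   1.22 -0.    1.3   1.86]
```

View pics/e1.png

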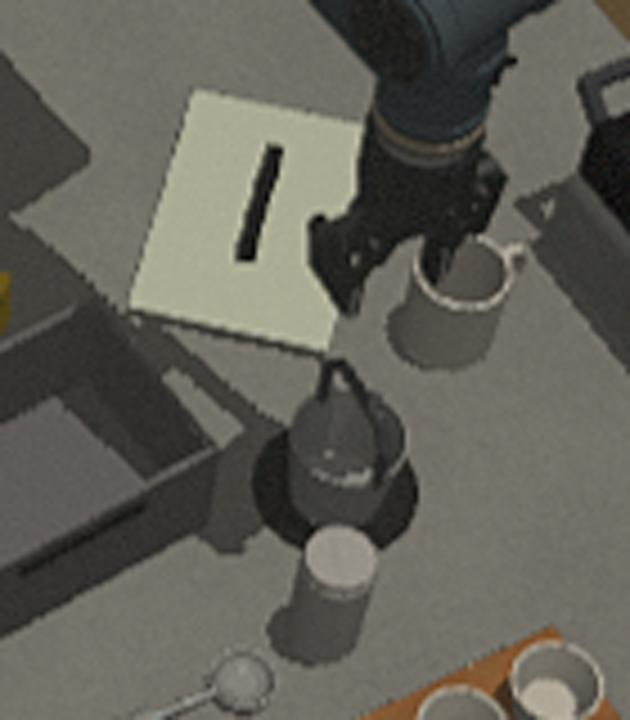

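View pics/e3.png

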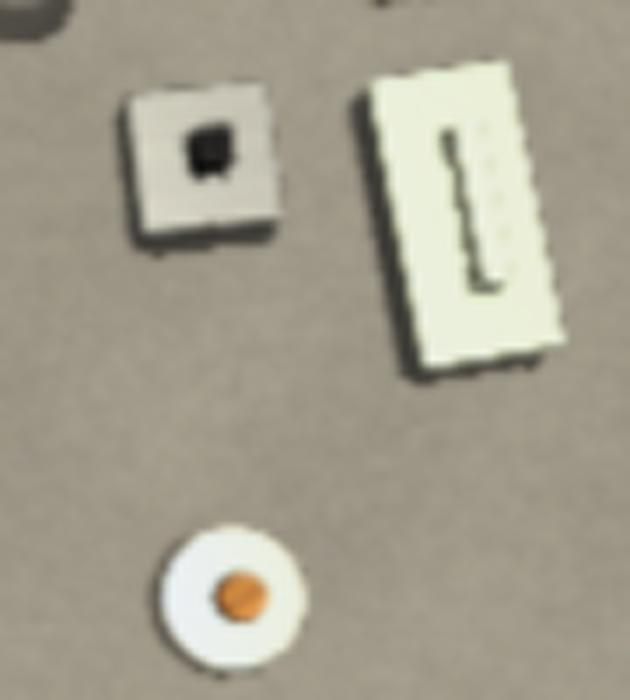

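View pics/e4.png

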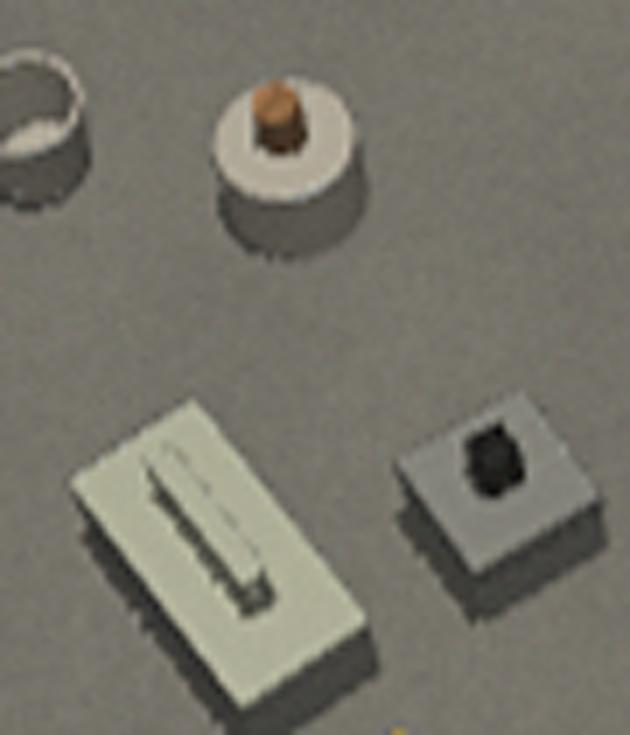

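The pail stands upright on the mat. Next come the tub, tin and jar poses, read from the corners.

```bash
python3 - <<'E'
from h import *
t=load('top6');s=load('scene6'); ct=(310,165,7); cs=(155,185,7)
a,b,h=.035,.0725,.06
T=[((-a,b,h),(368,83)),((a,b,h),(510,62)),((a,-b,h),(565,342)),((-a,-b,h),(422,370))]
S=[((a,-b,h),(70,483)),((-a,-b,h),(195,400)),((-a,b,h),(368,620)),((a,b,h),(240,706))]
print('tub')
for o in ([(t,ct,T)],[(s,cs,S)],[(t,ct,T),(s,cs,S)]): fit(o,[.6,-.3,-1.5])
b=a;h=.058
T=[((a,b,h),(125,95)),((a,-b,h),(265,83)),((-a,-b,h),(280,215)),((-a,b,h),(140,233))]
S=[((-a,-b,h),(393,463)),((-a,b,h),(520,390)),((a,b,h),(604,497)),((a,-b,h),(480,575))]
print('tin')
for o in ([(t,ct,T)],[(s,cs,S)],[(t,ct,T),(s,cs,S)]): fit(o,[.6,-.2,0])
def c(q,p): return (p[0]+.5)/q[2]-.5+q[0],(p[1]+.5)/q[2]-.5+q[1]
print('jar',ray(t,*c(ct,(233,597)),.058),ray(t,*c(ct,(242,597)),.09),ray(s,*c(cs,(285,140)),.058),ray(s,*c(cs,(277,104)),.09))
E
```

```text
tub
pose [ 0.5845 -0.3662 -1.3816] deg -79.16 
 res [ 0.2 -0.2 -0.3 -0.3 -0.1  0.6  0.3 -0.1]
pose [ 0.5831 -0.3681 -1.3788] deg -79.0 
 res [-0.5 -0.3  0.  -0.3  0.4  0.1  0.   0.5]
pose [ 0.5839 -0.3672 -1.3802] deg -79.08 
 res [ 0.4  0.1 -0.1 -0.1  0.2  0.8  0.6  0.1 -0.1 -0.3  0.4 -0.2  0.7  0.2
  0.3  0.5]
tin
pose [ 0.6096 -0.2362  0.1275] deg 7.3 
 res [-0.1 -0.2 -0.1 -0.4  0.2  0.6  0.1 -0. ]
pose [ 0.6084 -0.2391  0.1542] deg 8.84 
 res [ 0.1  0.4  0.2 -0.4  0.1 -0.2 -0.5  0.2]
pose [ 0.6091 -0.2377  0.1406] deg 8.06 
 res [ 0.2  0.2  0.2 -0.3  0.7  0.6  0.6  0.3  0.7  0.2  0.9 -0.4  0.6 -0.1
 -0.2  0.2]
jar [ 0.3931725  -0.25314414  0.058     ] [ 0.39228525 -0.25240485  0.09      ] [ 0.39113468 -0.25518914  0.058     ] [ 0.39141702 -0.25475329  0.09      ]
```

```bash
python3 - <<'E'
from h import *
rel([.584,-.367,.2],np.radians(-79.1))
E
```

```text
shift [-32.3 642.3  50.5] turn [ -0.1  -0.9 -13.3]
```

drive_tool(motion=[-3,58,0,0,0,0,60,-6,116,0,0,0,0,60,-9,175,0,0,0,-2,60,-12,233,0,0,0,-4,60,-15,292,0,0,0,-6,60,-18,350,0,0,0,-8,60,-21,409,0,0,0,-10,60,-24,467,0,0,0,-13,60])

```text
t: 8.1
tcp_pos: [0.5979, -0.1938, 0.2499]
tool_rot: [0.996, 0.093, 0.007, -0.001]
force: [1.1, 0.1, 0.4]
finger_gap: 0.703
```

```bash
python3 - <<'E'
from h import *
st();rel([.584,-.367,.16],np.radians(-79.1))
E
```

```text
t 8.1 tcp [ 0.5979 -0.1938  0.2499] y [ 0.185 -0.983 -0.002] z [ 0.013  0.004 -1.   ] F [1.1 0.1 0.4] gap 0.703 q [-0.5   0.51  1.41  0.01  1.21  0.89]
shift [-46.8 167.8  88.9] turn [-0.1 -0.8 -0.3]
```

drive_tool(motion=[-15,55,0,0,-0.8,0,60,-30,110,20,0,-0.8,0,60,-46,160,50,0,-0.8,0,60,-46,168,89,0,-0.8,0,60,-46,168,89,0,-0.8,0,60,-46,168,89,0,-0.8,0,60])

```text
t: 8.85
tcp_pos: [0.5851, -0.3663, 0.1603]
tool_rot: [0.996, 0.093, -0.0, -0.001]
force: [-0.7, -0.4, -0.1]
finger_gap: 0.704
```

```bash
python3 - <<'E'
from h import *
st();snap('scene','scene7'); crop('scene7',140,160,260,290,5,'e1');rel([.584,-.367,.069],np.radians(-79.1))
E
```

```text
t 8.85 tcp [ 0.5851 -0.3663  0.1603] y [ 0.185 -0.983 -0.002] z [-0.001  0.002 -1.   ] F [-0.7 -0.4 -0.1] gap 0.704 q [-0.72  0.69  1.32  0.    1.13  0.66]
shift [-1.9  0.2 92.3] turn [-0.  -0.1 -0.2]
```

View pics/e1.png

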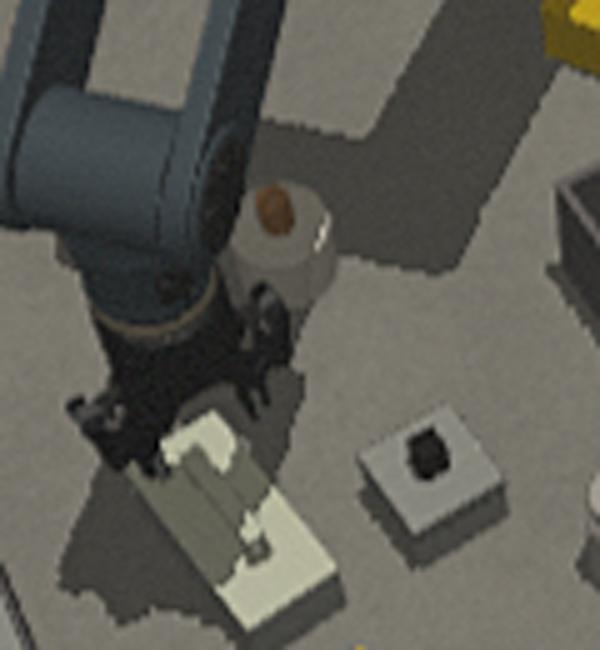

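drive_tool(motion=[-2,0,45,0,0,0,60,-2,0,80,0,0,0,60,-2,0,92,0,0,0,60,-2,0,92,0,0,0,60,-2,0,92,0,0,0,0,-2,0,92,0,0,0,0,-2,0,92,0,0,0,0,-2,0,92,0,0,0,0], force=60)

```text
t: 9.9
tcp_pos: [0.5846, -0.3672, 0.0709]
tool_rot: [0.996, 0.093, 0.001, 0.0]
force: [-0.4, 1.1, 6.0]
finger_gap: 0.152
```

```bash
python3 - <<'E'
from h import *
st();snap('scene','scene8'); crop('scene8',140,160,260,290,5,'e1')
E
```

```text
t 9.9 tcp [ 0.5846 -0.3672  0.0709] y [ 0.186 -0.983  0.001] z [ 0.003 -0.001 -1.   ] F [-0.4  1.1  6. ] gap 0.152 q [-0.72  0.8   1.37  0.    0.97  0.66]
```

View pics/e1.png

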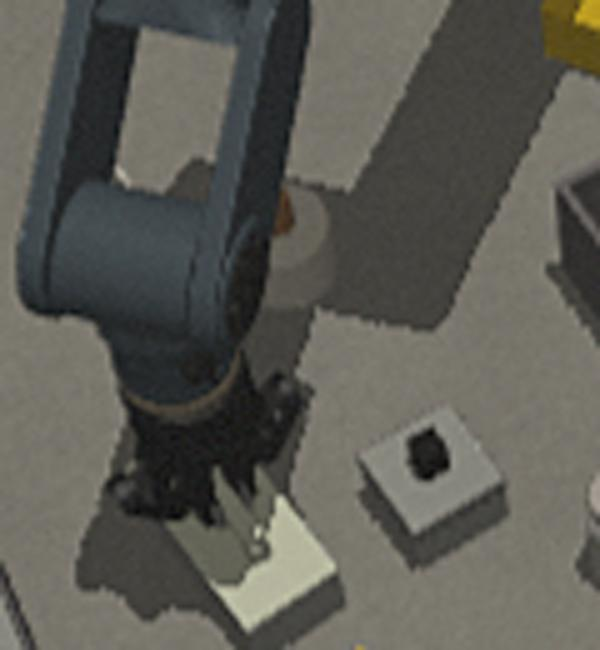

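```bash
cat >> h.py <<'E'
CR=np.array([.5507,.0396]); CY=.0877
def cw(x,y): return CR+np.array([np.cos(CY)*x-np.sin(CY)*y,np.sin(CY)*x+np.cos(CY)*y])
E
python3 - <<'E'
from h import *
print(cw(0,-.074)); rel([*cw(0,-.074),.25],CY-np.pi/2)
E
```

```text
[ 0.55718148 -0.0341156 ]
shift [  35.4 -332.2 -179.4] turn [ 0.1 -0.2  5.7]
```

drive_tool(motion=[0,0,-20,0,0,0,0,0,0,-65,0,0,0,0,0,0,-115,0,0,0,0,0,0,-165,0,0,0,0,0,-20,-180,0,0,0,0,6,-65,-180,0,0,1,0,12,-115,-180,0,0,2,0,18,-165,-180,0,0,4,0])

```text
t: 10.95
tcp_pos: [0.5686, -0.1979, 0.2486]
tool_rot: [0.998, 0.058, -0.001, -0.002]
force: [1.0, 0.5, -4.9]
finger_gap: 0.148
```

```bash
python3 - <<'E'
from h import *
st(); rel([*cw(0,-.074),.23],CY-np.pi/2)
E
```

```text
t 10.95 tcp [ 0.5686 -0.1979  0.2486] y [ 0.116 -0.993 -0.003] z [-0.002  0.003 -1.   ] F [ 1.   0.5 -4.9] gap 0.148 q [-0.52  0.48  1.47  0.    1.19  0.93]
shift [   7.6 -164.    19.1] turn [-0.2  0.1  1.6]
```

drive_tool(motion=[3,-50,0,0,0,1.6,0,5,-95,5,0,0,1.6,0,7,-135,10,0,0,1.6,0,7,-158,19,0,0,1.6,0,7,-164,19,0,0,1.6,0,7,-164,19,0,0,1.6,0,7,-164,19,0,0,1.6,0])

```text
t: 11.82
tcp_pos: [0.5569, -0.0351, 0.2302]
tool_rot: [0.999, 0.043, -0.001, -0.001]
force: [0.5, -0.0, -5.1]
finger_gap: 0.146
```

```bash
python3 - <<'E'
from h import *
st();s=snap('scene','scene9'); t=snap('top','top9'); crop('scene9',220,90,350,250,4.6,'e1'); crop('top9',210,150,310,250,7,'e2'); rel([*cw(0,-.074),.0775],CY-np.pi/2)
E
```

```text
t 11.82 tcp [ 0.5569 -0.0351  0.2302] y [ 0.087 -0.996 -0.002] z [-0.001  0.002 -1.   ] F [ 0.5 -0.  -5.1] gap 0.146 q [-0.26  0.44  1.6   0.    1.1   1.22]
shift [  0.5  -0.7 152.8] turn [-0.2  0.1 -0.1]
```

View pics/e1.png

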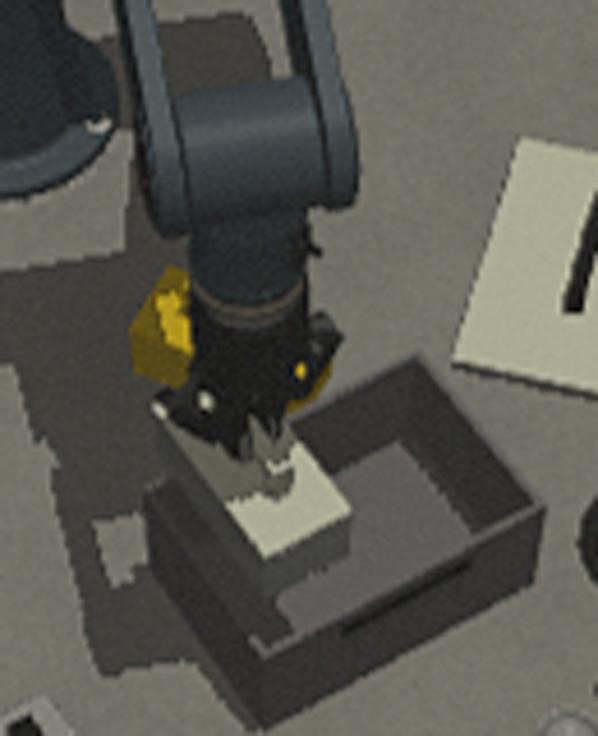

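View pics/e2.png

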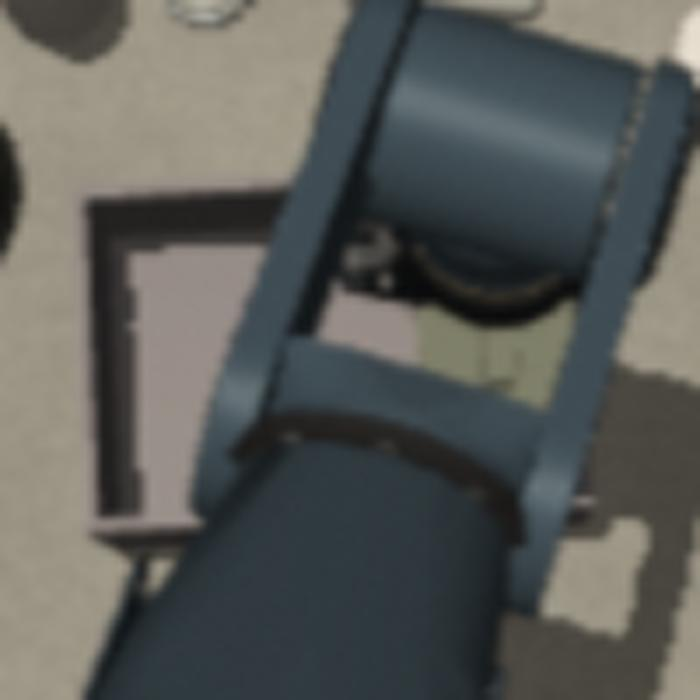

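```bash
python3 - <<'E'
from h import *
s=load('scene9')
fit([(s,(220,90,4.6),[((-.035,.0725,.06),(352,512)),((.035,.0725,.06),(265,556)),((.035,.0725,0),(275,603))])],[.557,-.035,-1.48],z=.159)
E
```

```text
pose [ 0.5556 -0.0345 -1.4862] deg -85.15 
 res [ 0.8 -0.5  0.2  0.2 -1.8  0.2]
```

drive_tool(motion=[1,-1,30,0,0,0,0,1,-1,55,0,0,0,0,1,-1,80,0,0,0,0,1,-1,105,0,0,0,0,1,-1,130,0,0,0,0,1,-1,145,0,0,0,0,1,-1,150,0,0,0,0,1,-1,152,0,0,0,0])

```text
t: 12.92
tcp_pos: [0.5582, -0.0341, 0.0786]
tool_rot: [0.999, 0.043, 0.0, -0.001]
force: [0.2, -0.1, -4.5]
finger_gap: 0.151
```

```bash
python3 - <<'E'
from h import *
st();s=snap('scene','scene10');  crop('scene10',220,90,350,250,4.6,'e1'); rel([*cw(0,-.074),.077],CY-np.pi/2)
E
```

```text
t 12.93 tcp [ 0.5582 -0.0341  0.0786] y [ 0.086 -0.996 -0.002] z [-0.     0.002 -1.   ] F [ 0.2 -0.1 -4.5] gap 0.151 q [-0.26  0.66  1.72  0.    0.76  1.22]
shift [-1.   0.   1.6] turn [-0.1 -0.  -0.1]
```

View pics/e1.png

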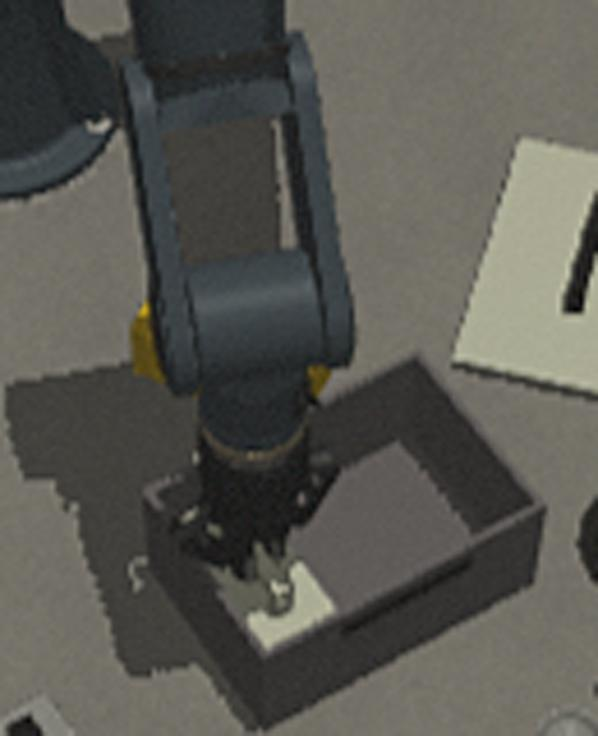

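Still hanging about 1.5 mm up, so I'll lower it to contact and release.

drive_tool(motion=[-1,0,2,0,0,0,0,-1,0,3,0,0,0,0,-1,0,3,0,0,0,0,-1,0,2,0,0,0,32,-1,0,2,0,0,0,32,-1,0,2,0,0,0,32])

```text
t: 13.72
tcp_pos: [0.5574, -0.0342, 0.0766]
tool_rot: [0.999, 0.043, 0.0, -0.001]
force: [-0.4, -0.3, 0.6]
finger_gap: 0.374
```

```bash
python3 - <<'E'
from h import *
st(); rel([.609,-.2375,.2],np.radians(98-180))
E
```

```text
t 13.72 tcp [ 0.5574 -0.0342  0.0766] y [ 0.086 -0.996 -0.002] z [ 0.     0.002 -1.   ] F [-0.4 -0.3  0.6] gap 0.374 q [-0.26  0.66  1.72  0.    0.75  1.22]
shift [  34.   206.7 -123.8] turn [-0.1 -0.  -3.1]
```

drive_tool(motion=[0,0,-30,0,0,0,32,0,0,-80,0,0,0,32,0,0,-124,0,0,0,50,8,50,-124,0,0,-3,50,17,105,-124,0,0,-3,50,26,160,-124,0,0,-3,50,34,207,-110,0,0,-3,50,34,207,-100,0,0,-3,50])

```text
t: 14.72
tcp_pos: [0.6097, -0.242, 0.1753]
tool_rot: [0.998, 0.067, 0.001, -0.0]
force: [-0.8, 0.2, 0.5]
finger_gap: 0.585
```

```bash
python3 - <<'E'
from h import *
st();s=snap('scene','scene11');t=snap('top','top11');crop('scene11',150,120,350,270,4,'e1'); crop('top11',210,150,410,280,4,'e2'); rel([.609,-.2375,.13],np.radians(98-180))
E
```

```text
t 14.72 tcp [ 0.6097 -0.242   0.1753] y [ 0.134 -0.991 -0.   ] z [ 0.002  0.    -1.   ] F [-0.8  0.2  0.5] gap 0.585 q [-0.55  0.63  1.4   0.    1.11  0.89]
shift [ 1.5  0.7 44.1] turn [-0.3  0.2 -0.1]
```

View pics/e1.png

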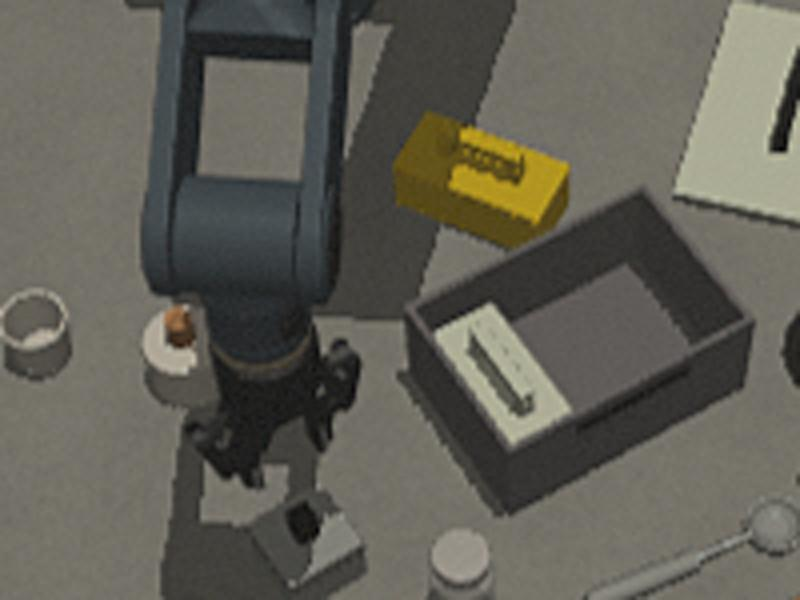

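View pics/e2.png

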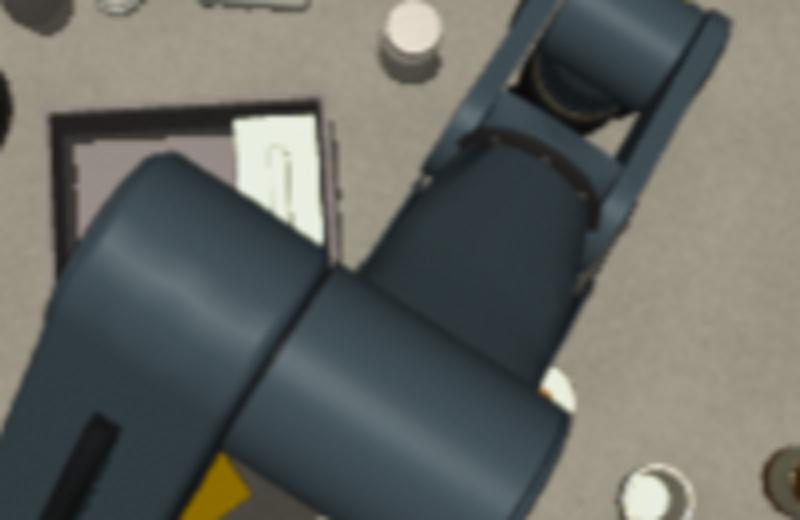

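drive_tool(motion=[1.5,-4,45,0,0,0,50,1.5,-4,85,0,0,0,50,1.5,-4,108,0,0,0,50,1.5,-4,112,0,0,0,50,1.5,-4,112,0,0,0,0,1.5,-4,112,0,0,0,0,1.5,-4,112,0,0,0,0,1.5,-4,112,0,0,0,0])

```text
t: 15.82
tcp_pos: [0.6093, -0.2331, 0.0637]
tool_rot: [0.998, 0.068, -0.0, -0.002]
force: [1.6, -0.5, 5.2]
finger_gap: 0.221
```

```bash
python3 - <<'E'
from h import *
st();s=snap('scene','scene12');crop('scene12',170,160,270,290,5.5,'e1'); print(cw(.033,.072)); rel([*cw(.033,.072),.25],CY-np.pi/2)
E
```

```text
t 15.82 tcp [ 0.6093 -0.2331  0.0637] y [ 0.137 -0.991 -0.004] z [-0.     0.004 -1.   ] F [ 1.6 -0.5  5.2] gap 0.221 q [-0.54  0.77  1.48  0.    0.89  0.89]
[0.57726687 0.11421368]
shift [  15.7 -349.1 -185. ] turn [-0.2  0.   2.8]
```

View pics/e1.png

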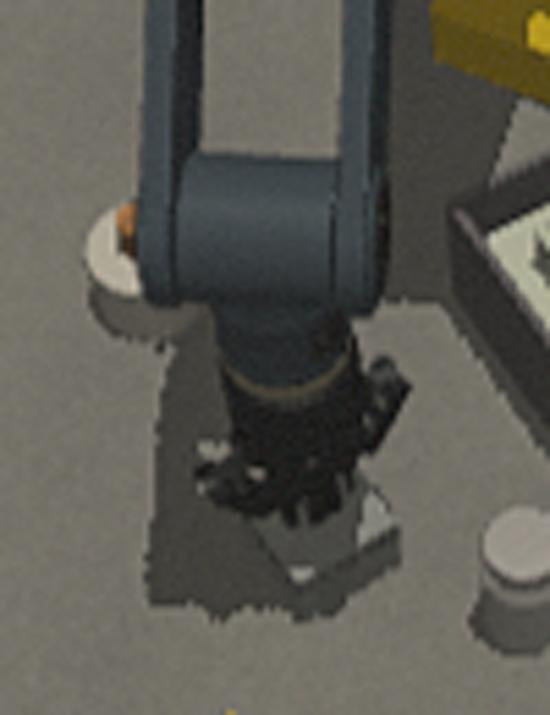

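drive_tool(motion=[0,0,-20,0,0,0,0,0,0,-65,0,0,0,0,0,0,-115,0,0,0,0,0,0,-160,0,0,0,0,0,-20,-180,0,0,0,0,3,-70,-182,0,0,1,0,6,-125,-182,0,0,2,0,9,-180,-182,0,0,3,0])

```text
t: 16.88
tcp_pos: [0.5913, -0.051, 0.2452]
tool_rot: [0.999, 0.042, -0.002, -0.003]
force: [0.2, 0.7, -2.7]
finger_gap: 0.223
```

```bash
python3 - <<'E'
from h import *
st(); rel([*cw(.033,.072),.22],CY-np.pi/2)
E
```

```text
t 16.88 tcp [ 0.5913 -0.051   0.2452] y [ 0.084 -0.996 -0.006] z [-0.004  0.006 -1.   ] F [ 0.2  0.7 -2.7] gap 0.223 q [-0.28  0.47  1.49  0.    1.18  1.21]
shift [-1.000e-01 -1.657e+02  2.610e+01] turn [-0.3  0.2 -0.2]
```

drive_tool(motion=[0,-50,5,0,0,0,0,0,-100,10,0,0,0,0,0,-140,18,0,0,0,0,0,-160,26,0,0,0,0,0,-165,26,0,0,0,0,0,-165,26,0,0,0,0,0,-165,26,0,0,0,0])

```text
t: 17.75
tcp_pos: [0.5779, 0.1121, 0.2204]
tool_rot: [0.999, 0.041, -0.002, -0.003]
force: [-0.4, 0.2, -1.8]
finger_gap: 0.223
```

```bash
python3 - <<'E'
from h import *
st();s=snap('scene','scene13'); crop('scene13',250,90,380,240,4.8,'e1');  rel([*cw(.033,.072),.0697],CY-np.pi/2)
E
```

```text
t 17.75 tcp [0.5779 0.1121 0.2204] y [ 0.082 -0.997 -0.005] z [-0.004  0.005 -1.   ] F [-0.4  0.2 -1.8] gap 0.223 q [-0.    0.49  1.54  0.01  1.12  1.49]
shift [  0.   -1.3 150.7] turn [-0.3  0.2 -0.3]
```

View pics/e1.png

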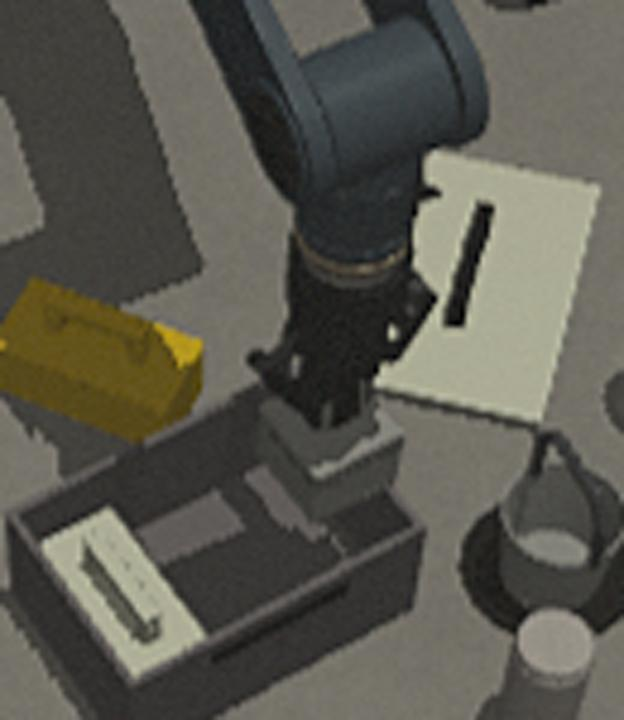

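```bash
python3 - <<'E'
from h import *
s=load('scene13');a=.035
fit([(s,(250,90,4.8),[((a,a,.058),(405,432)),((a,-a,.058),(314,476)),((-a,-a,.058),(258,416)),((a,-a,0),(320,520)),((a,a,0),(398,483))])],[.577,.114,0.08],z=.1567)
print(cw(.033,.072))
E
```

```text
pose [0.5757 0.1103 0.104 ] deg 5.96 
 res [ 0.2 -0.2  0.9  0.7 -0.2 -2.1 -1.4  1.8  0.1 -0.4]
[0.57726687 0.11421368]
```

drive_tool(motion=[0,-1,30,0,0,0,0,0,-1,55,0,0,0,0,0,-1,80,0,0,0,0,0,-1,105,0,0,0,0,0,-1,128,0,0,0,0,0,-1,143,0,0,0,0,0,-1,149,0,0,0,0,0,-1,151,0,0,0,0])

```text
t: 18.8
tcp_pos: [0.5775, 0.1136, 0.0697]
tool_rot: [0.999, 0.041, -0.002, -0.003]
force: [-1.3, -1.8, 5.2]
finger_gap: 0.222
```

```bash
python3 - <<'E'
from h import *
st();s=snap('scene','scene14'); crop('scene14',250,90,380,240,4.8,'e1')
E
```

```text
t 18.8 tcp [0.5775 0.1136 0.0697] y [ 0.082 -0.997 -0.005] z [-0.004  0.005 -1.   ] F [-1.3 -1.8  5.2] gap 0.222 q [0.   0.7  1.65 0.01 0.8  1.49]
```

View pics/e1.png

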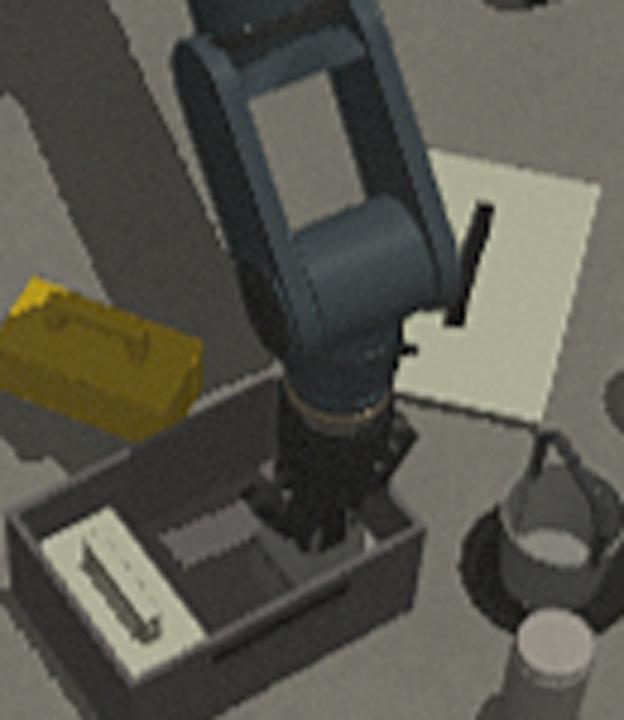

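drive_tool(motion=[0,0,0,0,0,0,34,0,0,0,0,0,0,34,0,0,0,0,0,0,34,0,0,-30,0,0,0,34,0,0,-80,0,0,0,34,0,0,-130,0,0,0,34,0,0,-150,0,0,0,34])

```text
t: 19.73
tcp_pos: [0.5798, 0.1131, 0.2237]
tool_rot: [0.999, 0.041, 0.002, -0.002]
force: [-0.4, -0.2, -0.0]
finger_gap: 0.401
```

```bash
python3 - <<'E'
from h import *
st(); rel([.392,-.254,.2],CY-np.pi/2)
E
```

```text
t 19.73 tcp [0.5798 0.1131 0.2237] y [ 0.082 -0.997 -0.005] z [ 0.003  0.005 -1.   ] F [-0.4 -0.2 -0. ] gap 0.401 q [0.   0.49 1.53 0.01 1.12 1.49]
shift [-217.4  350.5   21.2] turn [-0.3 -0.2 -0.3]
```

drive_tool(motion=[-30,48,0,0,0,0,50,-60,98,0,0,0,0,50,-91,147,0,0,0,0,50,-122,197,0,0,0,0,50,-152,245,5,0,0,0,50,-183,295,10,0,0,0,50,-210,340,20,0,0,0,50,-217,350,21,0,0,0,50])

```text
t: 20.72
tcp_pos: [0.3912, -0.2559, 0.2001]
tool_rot: [0.999, 0.039, 0.002, -0.002]
force: [-0.3, -0.4, 0.2]
finger_gap: 0.584
```

```bash
python3 - <<'E'
from h import *
st();s=snap('scene','scene15'); crop('scene15',140,110,360,260,3.6,'e1');rel([.392,-.254,.064],CY-np.pi/2)
E
```

```text
t 20.73 tcp [ 0.3912 -0.2559  0.2001] y [ 0.078 -0.997 -0.004] z [ 0.003  0.005 -1.   ] F [-0.3 -0.4  0.2] gap 0.584 q [-0.82  0.36  1.85  0.01  0.93  0.67]
shift [  0.5  -1.1 136.1] turn [-0.2 -0.2 -0.5]
```

View pics/e1.png

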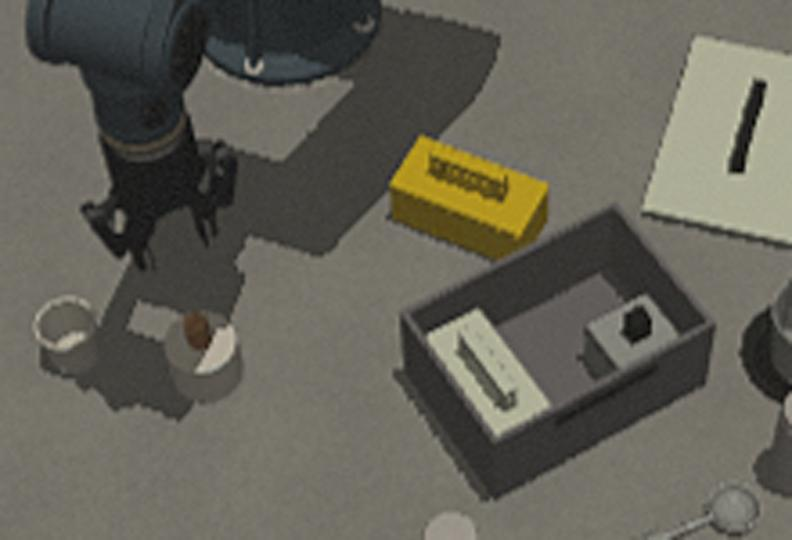

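drive_tool(motion=[0.5,-1,45,0,0,0,50,0.5,-1,90,0,0,0,50,0.5,-1,125,0,0,0,50,0.5,-1,135,0,0,0,50,0.5,-1,135,0,0,0,0,0.5,-1,135,0,0,0,0,0.5,-1,135,0,0,0,0,0.5,-1,135,0,0,0,0])

```text
t: 21.78
tcp_pos: [0.3926, -0.2546, 0.0661]
tool_rot: [0.999, 0.039, 0.002, -0.001]
force: [0.5, -0.2, 3.9]
finger_gap: 0.259
```

```bash
python3 - <<'E'
from h import *
st();s=snap('scene','scene16'); crop('scene16',140,110,280,260,4.6,'e1');print(cw(-.033,.004)); rel([*cw(-.033,.004),.24],CY-np.pi/2)
E
```

```text
t 21.77 tcp [ 0.3926 -0.2546  0.0661] y [ 0.078 -0.997 -0.003] z [ 0.005  0.003 -1.   ] F [ 0.5 -0.2  3.9] gap 0.259 q [-0.82  0.62  1.96  0.01  0.57  0.67]
[0.51747647 0.04069424]
shift [ 148.5 -285.  -172.4] turn [-0.2 -0.3 -0.5]
```

View pics/e1.png

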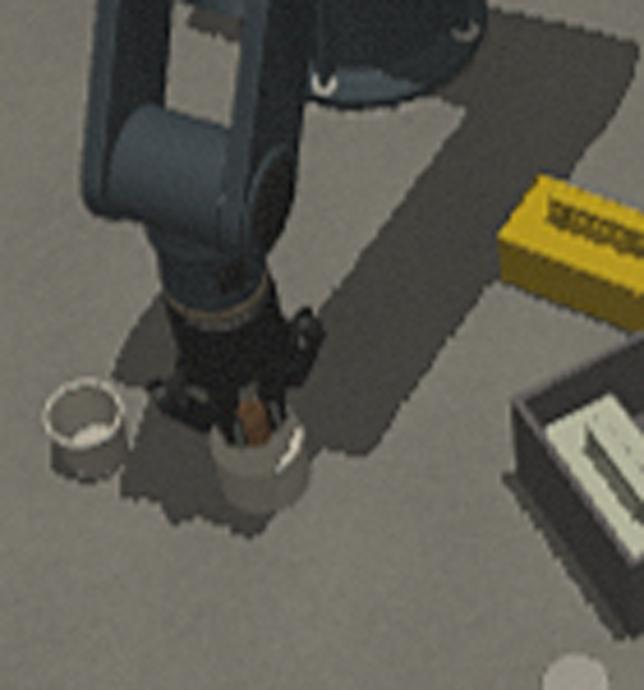

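drive_tool(motion=[0,0,-20,0,0,0,0,0,0,-65,0,0,0,0,0,0,-115,0,0,0,0,0,0,-160,0,0,0,0,15,-30,-172,0,0,0,0,40,-78,-172,0,0,0,0,66,-127,-172,0,0,0,0,92,-177,-172,0,0,0,0])

```text
t: 22.82
tcp_pos: [0.4696, -0.07, 0.239]
tool_rot: [0.999, 0.039, 0.002, -0.001]
force: [0.1, 0.5, -2.1]
finger_gap: 0.259
```

```bash
python3 - <<'E'
from h import *
st(); rel([*cw(-.033,.004),.22],CY-np.pi/2)
E
```

```text
t 22.82 tcp [ 0.4696 -0.07    0.239 ] y [ 0.077 -0.997 -0.003] z [ 0.004  0.003 -1.   ] F [ 0.1  0.5 -2.1] gap 0.259 q [-0.39  0.31  1.79  0.01  1.03  1.1 ]
shift [  56.2 -106.6   19.5] turn [-0.2 -0.3 -0.6]
```

drive_tool(motion=[22,-40,0,0,0,0,0,42,-80,8,0,0,0,0,54,-102,16,0,0,0,0,56,-107,19,0,0,0,0,56,-107,19,0,0,0,0,56,-107,19,0,0,0,0])

```text
t: 23.58
tcp_pos: [0.5169, 0.0401, 0.2207]
tool_rot: [0.999, 0.038, 0.002, -0.001]
force: [0.4, -0.2, -2.5]
finger_gap: 0.258
```

```bash
python3 - <<'E'
from h import *
st();s=snap('scene','scene17'); crop('scene17',230,90,360,240,4.8,'e1');  rel([*cw(-.033,.004),.0721],CY-np.pi/2); print(proj(s,[.5165,.04,.2123]))
E
```

```text
t 23.57 tcp [0.5169 0.0401 0.2207] y [ 0.076 -0.997 -0.002] z [ 0.004  0.003 -1.   ] F [ 0.4 -0.2 -2.5] gap 0.258 q [-0.14  0.4   1.71  0.    1.03  1.35]
shift [ -0.3  -0.2 148.7] turn [-0.1 -0.3 -0.7]
[[290.04209927 171.98276747]]
```

View pics/e1.png

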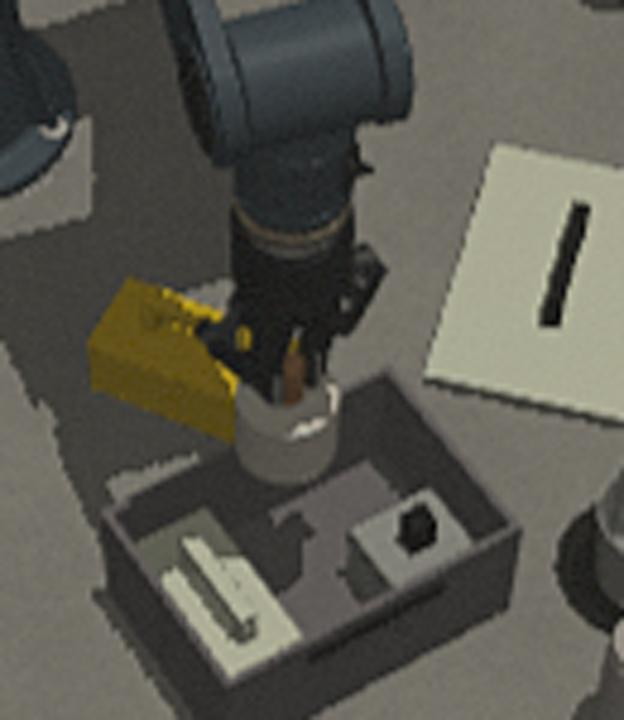

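drive_tool(motion=[0,0,30,0,0,0,0,0,0,55,0,0,0,0,0,0,80,0,0,0,0,0,0,105,0,0,0,0,0,0,128,0,0,0,0,0,0,142,0,0,0,0,0,0,148,0,0,0,0,0,0,149,0,0,0,0])

```text
t: 24.62
tcp_pos: [0.5183, 0.0401, 0.0722]
tool_rot: [0.999, 0.038, 0.003, -0.001]
force: [-0.5, -1.0, 0.6]
finger_gap: 0.26
```

```bash
python3 - <<'E'
from h import *
st()
E
```

```text
t 24.62 tcp [0.5183 0.0401 0.0722] y [ 0.076 -0.997 -0.002] z [ 0.006  0.002 -1.   ] F [-0.5 -1.   0.6] gap 0.26 q [-0.14  0.64  1.83  0.01  0.67  1.35]
```

drive_tool(motion=[0,0,1,0,0,0,0,0,0,1,0,0,0,38,0,0,0,0,0,0,38,0,0,0,0,0,0,38,0,0,-30,0,0,0,38,0,0,-80,0,0,0,38,0,0,-130,0,0,0,38,0,0,-150,0,0,0,38])

```text
t: 25.62
tcp_pos: [0.519, 0.0397, 0.2254]
tool_rot: [0.999, 0.038, 0.006, -0.001]
force: [-0.1, 0.3, 0.4]
finger_gap: 0.441
```

```bash
python3 - <<'E'
from h import *
st(); snap('scene','scene18'); snap('top','top18'); crop('top18',120,195,220,295,7,'e2'); crop('scene18',310,110,390,190,8,'e3');crop('scene18',230,130,370,250,5,'e1')
E
```

```text
t 25.62 tcp [0.519  0.0397 0.2254] y [ 0.076 -0.997 -0.001] z [ 0.012  0.002 -1.   ] F [-0.1  0.3  0.4] gap 0.441 q [-0.14  0.39  1.71  0.    1.03  1.35]
```

View pics/e1.png

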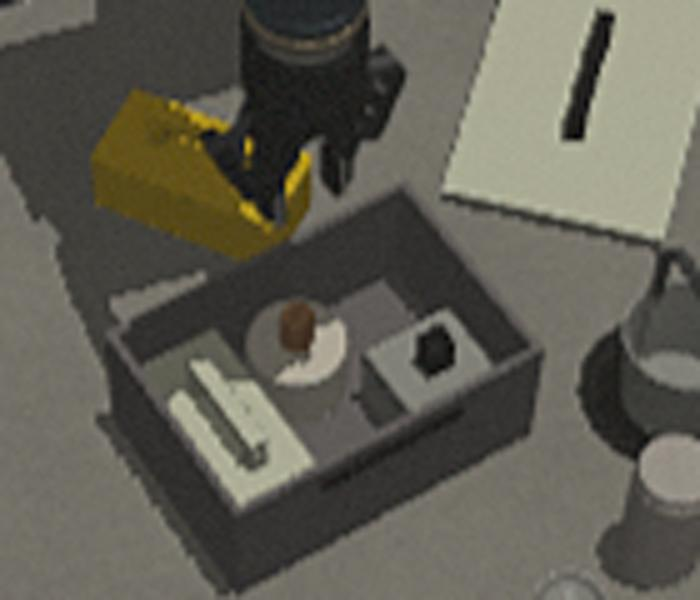

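View pics/e2.png

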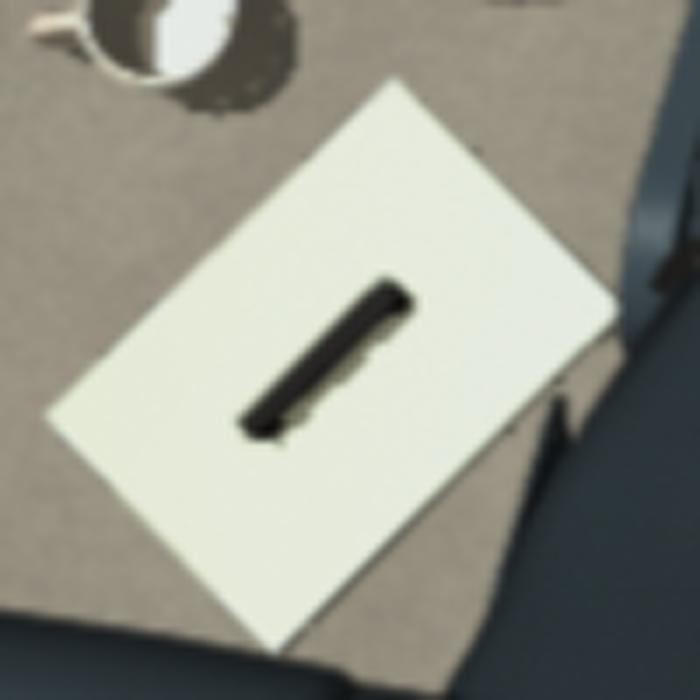

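View pics/e3.png

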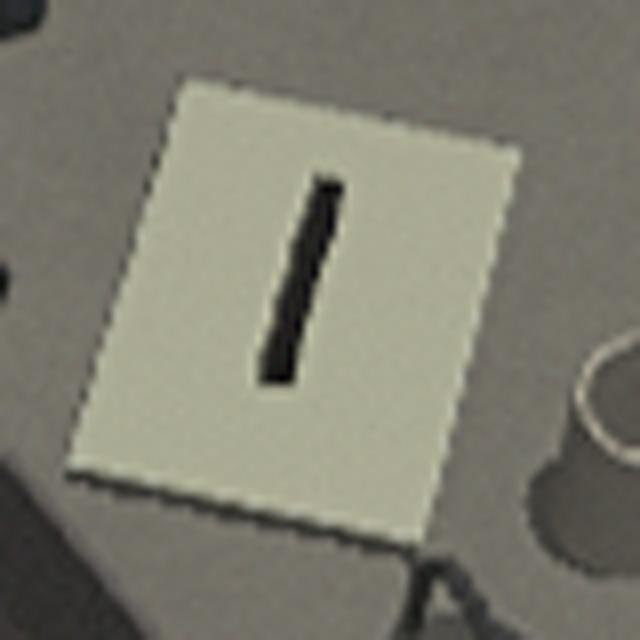

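View pics/top18.png

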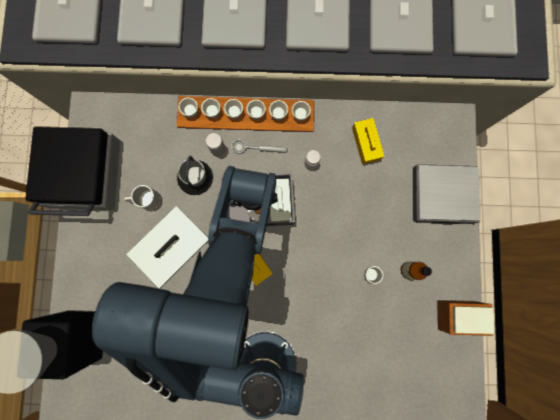

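All three are in the box: tub, jar and tin, upright with clear gaps. Nothing else that qualifies is in either view. Next is the lid pose.

```bash
python3 - <<'E'
from h import *
t=load('top18');s=load('scene18'); ct=(120,195,7); cs=(310,110,8)
a,b,h=.083,.12,.014
T=[((a,-b,h),(395,75)),((-a,-b,h),(620,308)),((-a,b,h),(275,655)),((a,b,h),(45,413))]
S=[((-a,b,h),(183,80)),((a,b,h),(522,152)),((a,-b,h),(425,543)),((-a,-b,h),(68,470))]
for o in ([(t,ct,T)],[(s,cs,S)],[(t,ct,T),(s,cs,S)]): p=fit(o,[.45,.35,.8])
for f,c,L in (('t',ct,[(390,290),(262,428)]),('s',cs,[(330,182),(277,378)])):
    for q in L: print(f,ray(t if f=='t' else s,(q[0]+.5)/c[2]-.5+c[0],(q[1]+.5)/c[2]-.5+c[1],.048))
rel([p[0],p[1],.2],p[2]); rel([p[0],p[1],.2],p[2]+np.pi)
E
```

```text
pose [0.3901 0.3534 0.8189] deg 46.92 
 res [-0.   0.1  0.5 -0.2 -0.3 -0.2 -0.2  0.3]
pose [0.3889 0.3509 0.8255] deg 47.3 
 res [-0.1  0.1  0.  -0.2  0.2  0.4 -0.1 -0.3]
pose [0.3895 0.3522 0.8217] deg 47.08 
 res [ 0.2  0.2  0.8 -0.1  0.1  0.   0.2  0.6  0.4 -0.   0.5 -0.1  0.5  0.5
  0.2 -0.4]
t [0.42436711 0.31975049 0.048     ]
t [0.35566775 0.37773811 0.048     ]
s [0.35454813 0.3834841  0.048     ]
s [0.44168984 0.30302426 0.048     ]
shift [-105.9 -321.5   23.7] turn [-0.3 -0.6 47.3]
shift [-105.9 -321.5   23.7] turn [-0.3 -0.6 47.3]
```

View pics/scene18.png

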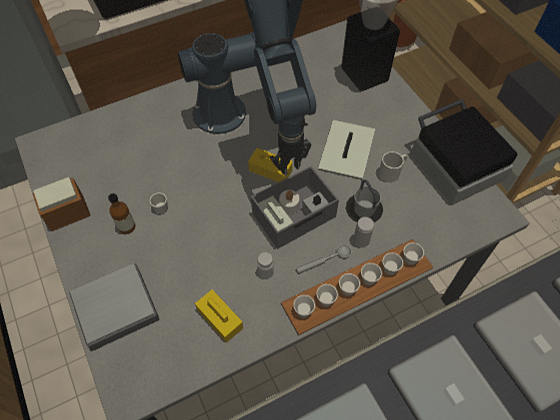

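drive_tool(motion=[-13,-40,0,0,0,-10,50,-26,-80,0,0,0,-20,50,-40,-120,0,0,0,-30,50,-53,-160,0,0,0,-40,50,-66,-200,0,0,0,-50,50,-80,-240,0,0,0,-60,50,-93,-280,0,0,0,-70,50,-106,-320,0,0,0,-80,50])

```text
t: 26.72
tcp_pos: [0.3878, 0.3515, 0.2221]
tool_rot: [0.739, 0.674, 0.004, 0.003]
force: [-0.0, 0.2, 0.3]
finger_gap: 0.582
```

```bash
python3 - <<'E'
from h import *
st(); rel([.3895,.352,.13],np.radians(47.1))
E
```

```text
t 26.73 tcp [0.3878 0.3515 0.2221] y [ 0.996 -0.093  0.01 ] z [ 0.01  0.   -1.  ] F [-0.   0.2  0.3] gap 0.582 q [ 0.53  0.4   1.7  -0.01  1.03  0.62]
shift [ 0.6  0.7 92.1] turn [  0.5   0.2 -52.4]
```

drive_tool(motion=[0.6,0.7,20,0,0,-10,50,0.6,0.7,40,0.2,0.1,-20,50,0.6,0.7,60,0.3,0.1,-30,50,0.6,0.7,80,0.4,0.2,-40,50,0.6,0.7,92,0.5,0.2,-50,50,0.6,0.7,92,0.5,0.2,-52.4,50,0.6,0.7,92,0.5,0.2,-52.4,50])

```text
t: 27.6
tcp_pos: [0.3886, 0.3515, 0.1286]
tool_rot: [0.366, 0.931, -0.001, -0.001]
force: [-0.1, 0.6, -0.1]
finger_gap: 0.584
```

```bash
python3 - <<'E'
from h import *
st(); snap('scene','scene19'); crop('scene19',300,60,400,190,5.5,'e1'); rel([.3895,.352,.024],np.radians(47.1))
E
```

```text
t 27.6 tcp [0.3886 0.3515 0.1286] y [ 0.681  0.732 -0.002] z [-0.002 -0.001 -1.   ] F [-0.1  0.6 -0.1] gap 0.584 q [ 0.52  0.55  1.78 -0.    0.82 -0.3 ]
shift [ -0.3   0.9 105. ] turn [-0.1 -0.  -0.1]
```

View pics/e1.png

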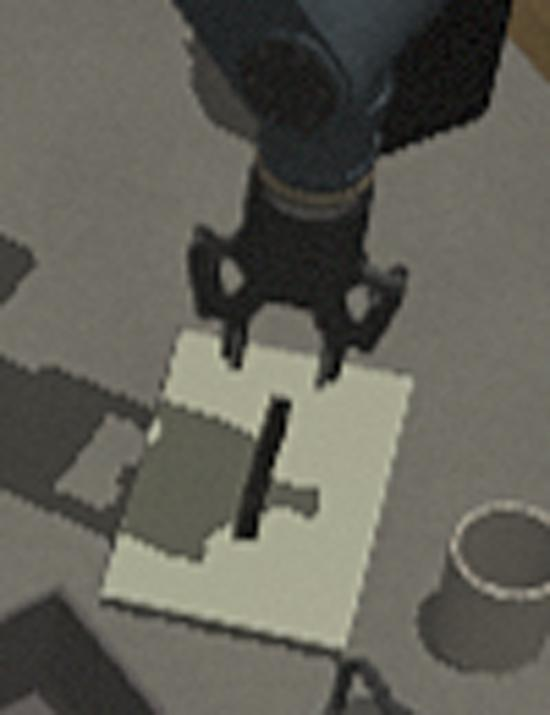

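drive_tool(motion=[0,1,40,0,0,0,50,0,1,80,0,0,0,50,0,1,100,0,0,0,50,0,1,104,0,0,0,50,0,1,104,0,0,0,0,0,1,104,0,0,0,0,0,1,104,0,0,0,0,0,1,104,0,0,0,0])

```text
t: 28.65
tcp_pos: [0.3899, 0.3526, 0.0261]
tool_rot: [0.366, 0.931, 0.0, 0.0]
force: [-1.6, -1.0, 6.5]
finger_gap: 0.147
```

```bash
python3 - <<'E'
from h import *
st(); rel([*CR,.22],CY)
E
```

```text
t 28.65 tcp [0.3899 0.3526 0.0261] y [0.682 0.732 0.001] z [ 0.001  0.    -1.   ] F [-1.6 -1.   6.5] gap 0.147 q [ 0.52  0.73  1.83 -0.    0.59 -0.3 ]
shift [-331.1 -119.4 -193.9] turn [ 0.  0. 42.]
```

drive_tool(motion=[0,0,0,0,0,0,0,0,0,-15,0,0,0,0,0,0,-55,0,0,0,0,0,0,-100,0,0,0,0,0,0,-145,0,0,0,0,0,0,-190,0,0,0,0,0,0,-215,0,0,0,0], force=90)

```text
t: 29.52
tcp_pos: [0.39, 0.3528, 0.2442]
tool_rot: [0.366, 0.931, 0.002, 0.001]
force: [0.0, -0.6, -3.5]
finger_gap: 0.142
```

```bash
python3 - <<'E'
from h import *
st(); rel([*CR,.22],CY); snap('scene','scene20'); crop('scene20',260,30,420,190,4.5,'e1')
E
```

```text
t 29.52 tcp [0.39   0.3528 0.2442] y [0.682 0.732 0.004] z [ 0.004  0.002 -1.   ] F [ 0.  -0.6 -3.5] gap 0.142 q [ 0.52  0.38  1.67 -0.    1.09 -0.3 ]
shift [-331.  -119.8   24.1] turn [ 0.3 -0.  42. ]
```

View pics/e1.png

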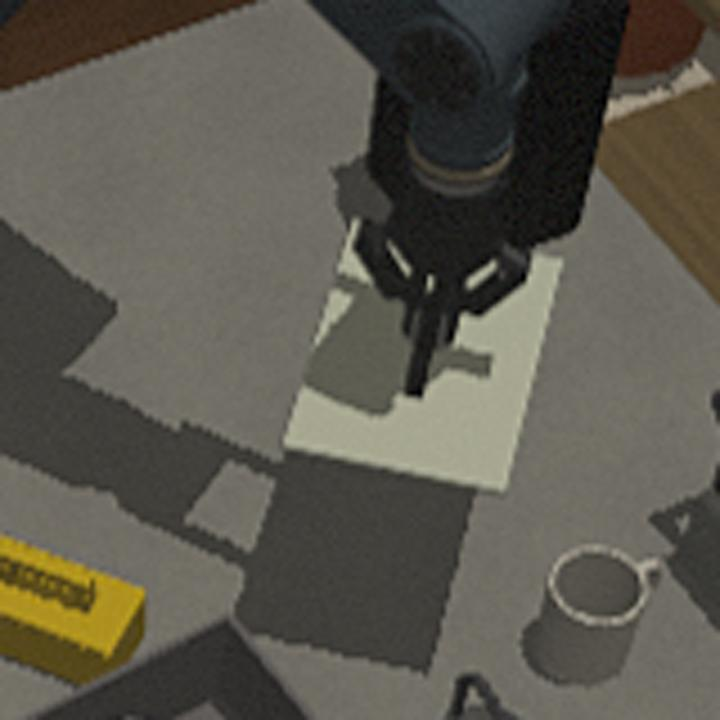

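```bash
python3 - <<'E'
from h import *
s=load('scene20');a,b,h=.083,.12,.014
fit([(s,(260,30,4.5),[((a,b,h),(563,262)),((a,-b,h),(504,491)),((-a,-b,h),(284,446))])],[.39,.35,.8],z=.218)
E
```

```text
pose [0.3908 0.3516 0.8208] deg 47.03 
 res [ 0.1 -0.5  0.4  0.5 -0.5 -0.1]
```

drive_tool(motion=[-40,-15,0,0,0,6,0,-88,-32,0,0,0,14,0,-136,-50,0,0,0,22,0,-184,-67,0,0,0,30,0,-232,-84,0,0,0,36,0,-280,-101,0,0,0,42,0,-318,-115,0,0,0,42,0,-331,-120,0,0.3,0,42,0])

```text
t: 30.58
tcp_pos: [0.552, 0.038, 0.2458]
tool_rot: [0.676, 0.737, 0.001, 0.0]
force: [-0.1, 0.5, -3.0]
finger_gap: 0.14
```

```bash
python3 - <<'E'
from h import *
st(); rel([*CR,.18],CY)
E
```

```text
t 30.57 tcp [0.552  0.038  0.2458] y [0.996 0.085 0.002] z [ 0.002  0.002 -1.   ] F [-0.1  0.5 -3. ] gap 0.14 q [-0.13  0.41  1.6   0.    1.13 -0.22]
shift [ 1.6 -1.4 65.8] turn [ 0.1 -0.1 -0.1]
```

drive_tool(motion=[1,-1,30,0,0,0,0,1,-1,60,0,0,0,0,1,-1,80,0,0,0,0,1,-1,85,0,0,0,0,1,-1,85,0,0,0,0,1,-1,85,0,0,0,0])

```text
t: 31.32
tcp_pos: [0.5517, 0.0393, 0.1617]
tool_rot: [0.676, 0.737, 0.002, 0.001]
force: [-0.0, -0.4, -2.5]
finger_gap: 0.143
```

```bash
python3 - <<'E'
from h import *
st(); rel([*CR,.126],CY);snap('scene','scene21'); crop('scene21',230,110,370,260,4.8,'e1'); snap('top','top21');crop('top21',210,150,310,250,7,'e2')
E
```

```text
t 31.32 tcp [0.5517 0.0393 0.1617] y [0.996 0.085 0.004] z [ 0.004  0.002 -1.   ] F [-0.  -0.4 -2.5] gap 0.143 q [-0.13  0.52  1.69  0.    0.93 -0.22]
shift [ 0.3 -1.1 35.7] turn [ 0.2 -0.1 -0.1]
```

View pics/e1.png

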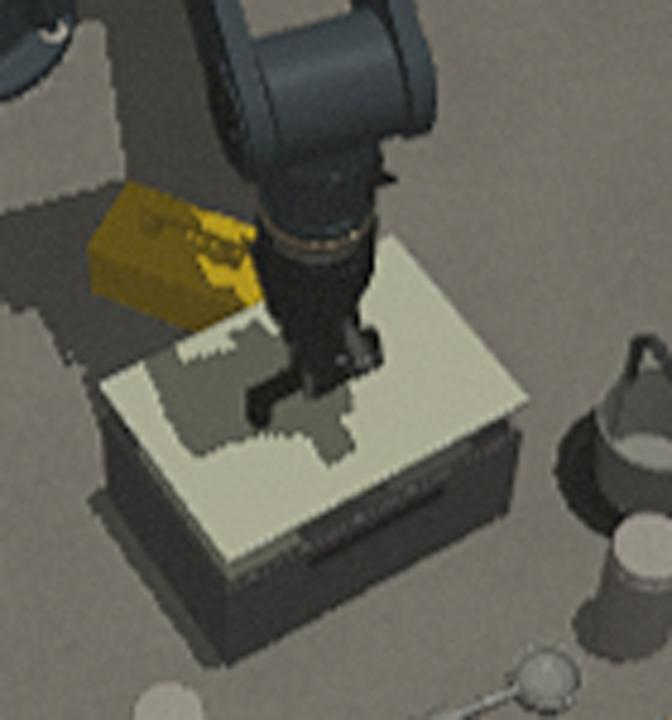

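View pics/e2.png

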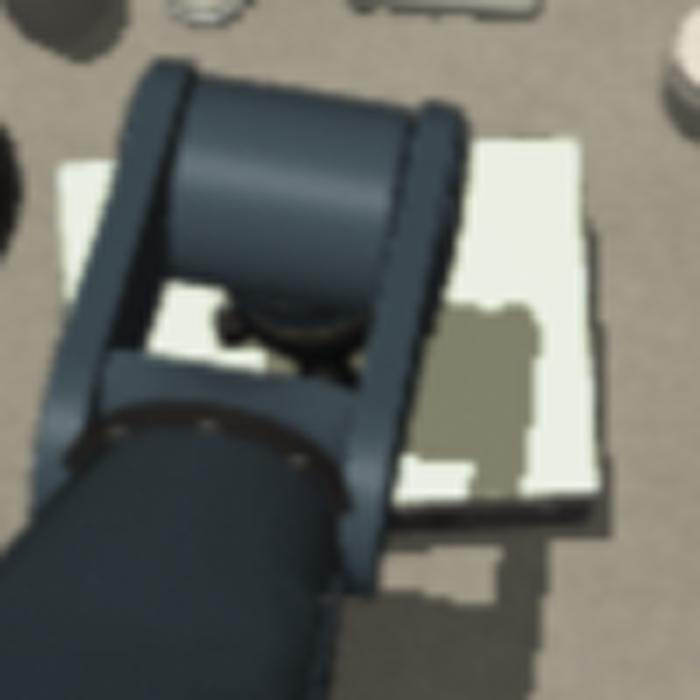

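```bash
python3 - <<'E'
from h import *
s=load('scene21');t=load('top21');a,b,h=.083,.12,.014
S=[((-a,-b,h),(98,384)),((-a,b,h),(392,234)),((a,b,h),(531,400)),((a,-b,h),(227,563))]
T=[((a,b,h),(57,161)),((a,-b,h),(581,136)),((-a,-b,h),(603,494))]
for o in ([(s,(230,110,4.8),S)],[(t,(210,150,7),T)],[(s,(230,110,4.8),S),(t,(210,150,7),T)]): p=fit(o,[.55,.04,.08],z=.1356)
E
```

```text
pose [0.5519 0.0402 0.084 ] deg 4.81 
 res [-0.  -0.   0.2 -0.1 -0.2 -0.   0.1  0.1]
pose [0.5547 0.0409 0.0815] deg 4.67 
 res [ 0.8  0.3 -0.2  0.1 -0.4 -0.3]
pose [0.5531 0.0403 0.0851] deg 4.87 
 res [ 0.2  0.3  0.3  0.1  0.   0.2  0.3  0.4  0.9  0.9 -0.2  0.5 -0.2  0. ]
```

drive_tool(motion=[0,-1,15,0,0,0,0,0,-1,25,0,0,0,0,0,-1,32,0,0,0,0,0,-1,35,0,0,0,0,0,-1,36,0,0,0,0])

```text
t: 32.05
tcp_pos: [0.5503, 0.0392, 0.1262]
tool_rot: [0.676, 0.737, 0.002, 0.0]
force: [-4.5, 0.9, 6.8]
finger_gap: 0.141
```

```bash
python3 - <<'E'
from h import *
st(); print(manip.sense()['ft_torque'])
E
```

```text
t 32.05 tcp [0.5503 0.0392 0.1262] y [0.996 0.085 0.003] z [ 0.003  0.002 -1.   ] F [-4.5  0.9  6.8] gap 0.141 q [-0.13  0.58  1.71  0.    0.85 -0.22]
[-0.05371862  0.71125694 -0.03513713]
```

drive_tool(motion=[0,0,1,0,0,0,0,0,0,2,0,0,0,0,0,0,2,0,0,0,0,0,0,2,0,0,0,0])

```text
t: 32.55
tcp_pos: [0.5504, 0.0392, 0.1262]
tool_rot: [0.676, 0.737, 0.002, 0.001]
force: [-4.4, 0.5, 10.7]
finger_gap: 0.142
```

```bash
python3 - <<'E'
from h import *
st(); print(manip.sense()['ft_torque'])
snap('scene','scene22'); crop('scene22',230,110,370,260,4.8,'e1')
E
```

```text
t 32.55 tcp [0.5504 0.0392 0.1262] y [0.996 0.085 0.004] z [ 0.003  0.001 -1.   ] F [-4.4  0.5 10.7] gap 0.142 q [-0.13  0.58  1.72  0.    0.85 -0.22]
[-0.06451636  0.73966103 -0.08365371]
```

View pics/e1.png

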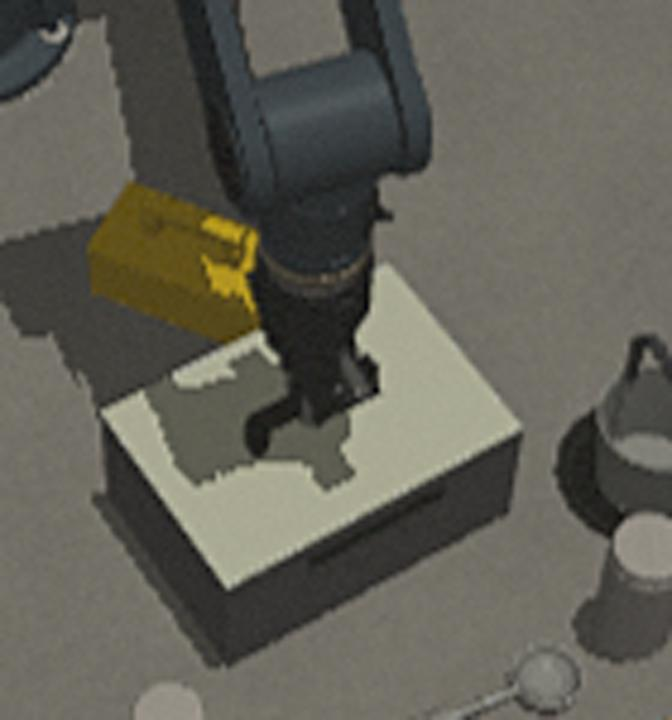

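drive_tool(motion=[0,1,2,0,0,0,0,0,2,3,0,0,0,0,0,2,3,0,0,0,0,0,2,3,0,0,0,0])

```text
t: 33.1
tcp_pos: [0.5504, 0.0392, 0.1261]
tool_rot: [0.676, 0.737, 0.0, -0.0]
force: [-9.8, -1.1, 19.7]
finger_gap: 0.141
```

```bash
python3 - <<'E'
from h import *
st()
E
```

```text
t 33.1 tcp [0.5504 0.0392 0.1261] y [0.996 0.086 0.   ] z [ 0.     0.001 -1.   ] F [-9.8 -1.1 19.7] gap 0.141 q [-0.13  0.58  1.71  0.    0.85 -0.22]
```

drive_tool(motion=[0,-2,0,0,0,0,0,0,-2,-1,0,0,0,0,0,-2,-1,0,0,0,0])

```text
t: 33.48
tcp_pos: [0.5487, 0.039, 0.1268]
tool_rot: [0.676, 0.737, 0.0, -0.0]
force: [0.5, -0.1, -3.3]
finger_gap: 0.145
```

drive_tool(motion=[0,0,0,0,0,0,25,0,0,0,0,0,0,45,0,0,0,0,0,0,45,0,0,-5,0,0,0,45,0,0,-40,0,0,0,45,0,0,-80,0,0,0,45,0,0,-120,0,0,0,45])

```text
t: 34.35
tcp_pos: [0.5484, 0.0389, 0.2483]
tool_rot: [0.676, 0.737, 0.001, 0.0]
force: [0.3, 0.2, -0.5]
finger_gap: 0.527
```

```bash
python3 - <<'E'
from h import *
st(); rel([.45,-.25,.3]); snap('scene','scene23'); crop('scene23',230,110,390,260,4.8,'e1'); 
E
```

```text
t 34.35 tcp [0.5484 0.0389 0.2483] y [0.996 0.086 0.001] z [ 0.001  0.001 -1.   ] F [ 0.3  0.2 -0.5] gap 0.527 q [-0.13  0.41  1.6   0.    1.13 -0.22]
shift [-279.3 -122.9  -52. ] turn [0. 0. 0.]
```

View pics/e1.png

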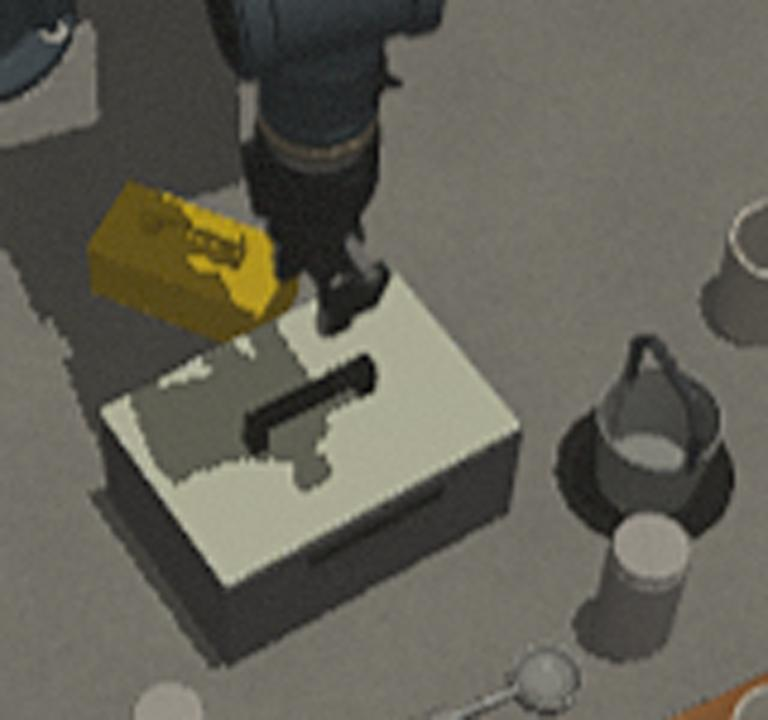

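drive_tool(motion=[-45,-20,-20,0,0,0,45,-95,-42,-40,0,0,0,45,-145,-64,-52,0,0,0,45,-190,-84,-52,0,0,0,45,-235,-104,-52,0,0,0,45,-279,-123,-52,0,0,0,45,-279,-123,-52,0,0,0,45])

```text
t: 35.28
tcp_pos: [0.452, -0.253, 0.3053]
tool_rot: [0.678, 0.735, 0.003, 0.005]
force: [0.1, -0.0, 0.3]
finger_gap: 0.53
```

```bash
python3 - <<'E'
from h import *
st(); snap('scene','scene24'); crop('scene24',235,150,345,250,7,'e1'); snap('top','top24');crop('top24',210,150,310,250,7,'e2'); crop('top24',170,120,310,240,5,'e3')
E
```

```text
t 35.27 tcp [ 0.452  -0.253   0.3053] y [0.997 0.081 0.012] z [ 0.012 -0.002 -1.   ] F [ 0.1 -0.   0.3] gap 0.53 q [-0.73  0.29  1.61  0.01  1.23 -0.81]
```

View pics/e1.png

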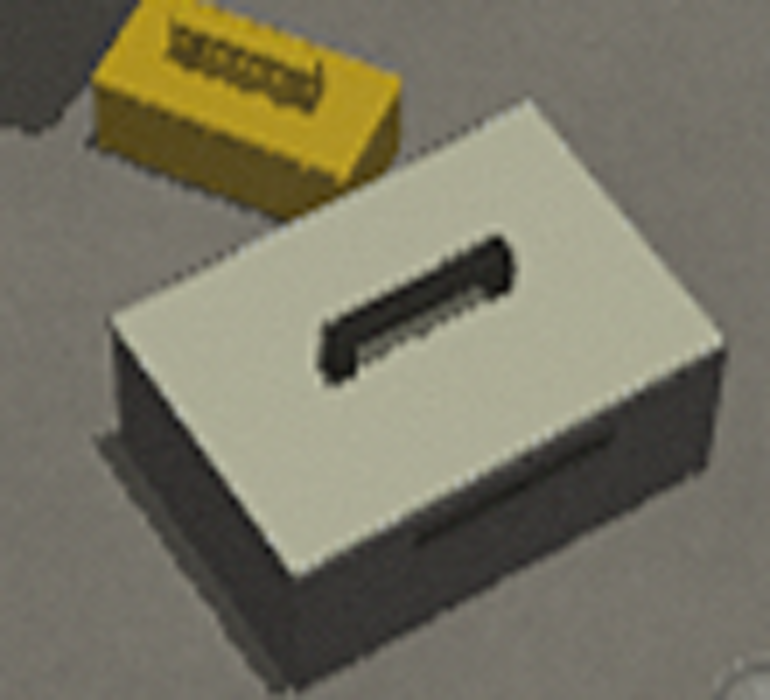

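View pics/e2.png

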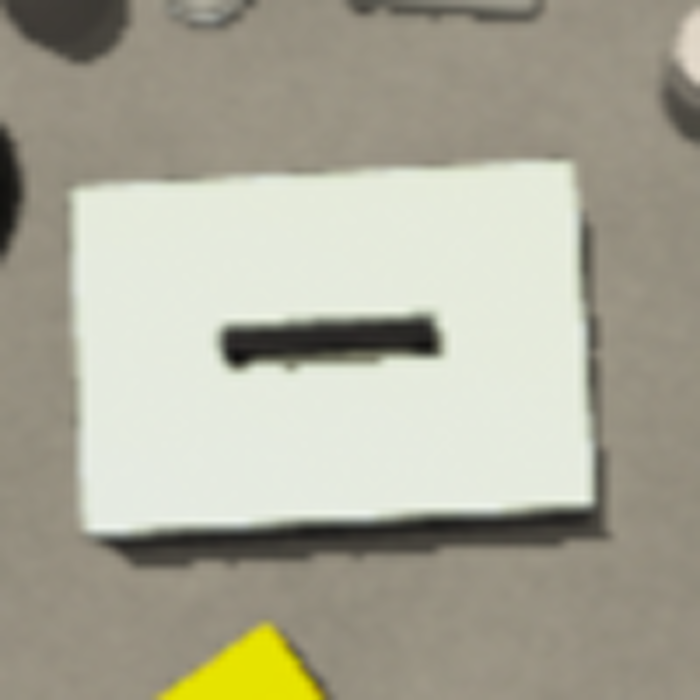

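View pics/scene24.png

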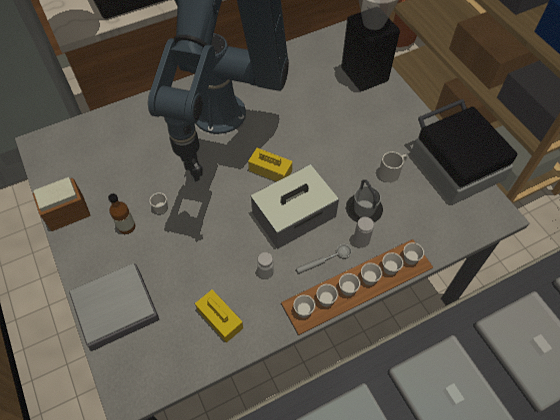

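```bash
python3 - <<'E'
from h import *
s=load('scene24');t=load('top24');a,b,h=.083,.12,.014
S=[((-a,-b,h),(110,320)),((-a,b,h),(530,100)),((a,b,h),(725,345)),((a,-b,h),(297,578))]
T=[((a,b,h),(70,187)),((a,-b,h),(573,160)),((-a,-b,h),(596,506)),((-a,b,h),(84,535))]
for o in ([(s,(235,150,7),S)],[(t,(210,150,7),T)],[(s,(235,150,7),S),(t,(210,150,7),T)]):
    p=fit(o,[.55,.04,.08],z=.1); d=p[:2]-CR; c,q=np.cos(CY),np.sin(CY); print('rel crate mm',(np.array([c*d[0]+q*d[1],-q*d[0]+c*d[1]])*1000).round(1),np.degrees(p[2]-CY).round(2))
print('pail handle/top check',proj(t,[.64,.273,.083]),proj(s,[.64,.273,.083]))
crop('top24',165,140,225,200,9,'e4')
E
```

```text
pose [0.5496 0.0397 0.0871] deg 4.99 
 res [-0.2  0.   0.1  0.3  0.4 -0.5 -0.3  0.1]
rel crate mm [-1.1  0.2] -0.03
pose [0.5509 0.0418 0.0861] deg 4.93 
 res [ 0.   0.1  0.1 -0.  -0.1 -0.   0.   0. ]
rel crate mm [0.4 2.2] -0.09
pose [0.5503 0.0408 0.0863] deg 4.95 
 res [ 0.2  0.   0.5  0.3  0.8 -0.4  0.1  0.1  0.3  0.3  0.4  0.1  0.2  0.2
  0.3  0.2]
rel crate mm [-0.3  1.2] -0.08
pail handle/top check [[190.38361987 172.47668922]] [[367.73964011 195.32888205]]
```

View pics/e4.png

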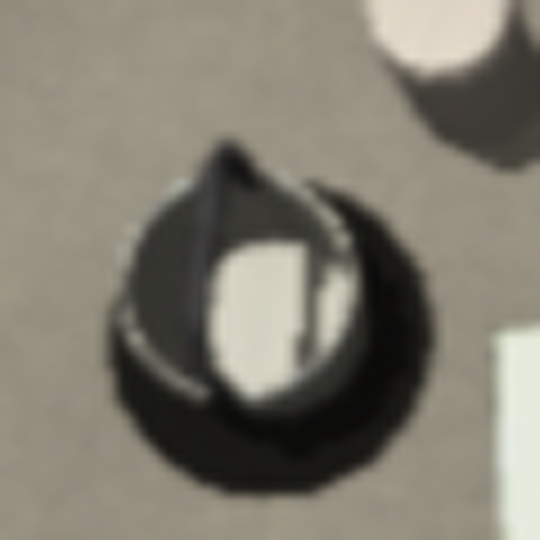

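```bash
python3 - <<'E'
from h import *
st(); print(manip.sign_off())
E
```

```text
t 35.38 tcp [ 0.4525 -0.2498  0.305 ] y [0.996 0.085 0.012] z [ 0.012  0.    -1.   ] F [ 0.5  0.7 -0. ] gap 0.529 q [-0.73  0.29  1.61  0.01  1.23 -0.81]
the job is handed in; nothing more can be done
None
```

The job is done and handed in at about 35 s; `sign_off` gave no verdict. I stood the pail on the drip mat, then packed the tub, the one tin and the one jar that were there. I pressed the lid down with about 20 N and let go.

**Last checks:**
- **Lid:** it sits flush on the rim. Fitted from both cameras together, it is about 1 mm and 0.1° off square with the box.
- **Pail:** it stands upright, within a few millimetres of the mat's centre.
- **Packed items:** the tub, tin and jar stood upright and clear of each other when last seen, before the lid went on.
- **Bystanders:** they look unmoved in the last picture, but I did not measure them.
- **Robot:** it is clear of everything.

**Disagreements:**
- **Cameras:** the two views differed by about 8 mm in x. I corrected for this using the pail handle once it was gripped, and they then agreed to about 3 mm or better.
- **Lid release:** the wrist force read −3.3 N just before I released the lid. I was slightly lifting it then, by less than 1 mm, and it settled flush.

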